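# Lay out the contact tools from the lidded parts bin

### The job

Open the parts bin's lid right back, then swing its stay fully up and let the lid down to rest on the stay. With the lid propped, lay every tool from the bin flat on the plywood board, square across it and wholly on it, all metal tips pointing to the green-taped edge; only when all are laid, swing the lid right back off the stay, then fold the stay fully down, then shut the lid. Leave the wire spool and the black connector beside the bin where they are.

Things in the scene. Friction and masses are not known exactly. Their poses are not given: they have to be found in the camera images.
- bin: blue open-topped steel parts bin fixed to the bench, outside 185 (its x) x 300 (its y) x 75 mm high, walls and floor 6 mm; origin at the centre of its underside, +x to the hinge side (away from the robot), z up. The tools lie on its floor (inner floor 6 mm above the origin), about along its x, tips either way, at about 50 mm pitch along its y
- lid (a joint): clear lid with a blue frame and a yellow bar, hinged along the bin's far top rim, rad: 0 shut, growing as it opens, 1.75 fully open against its stop, where it leans back and stays by itself; below about 1.55 it falls shut (slowly, damped hinge) unless it rests on the raised stay, and then it reads about 1.48. 0.4 kg
- lid_bar (a point): middle of the yellow round lift bar (12 mm thick, 130 mm long, parallel to the hinge, carried 35 mm beyond the lid's free edge by a post at each end, so that it can be pinched from above at any lid angle and turns in the fingers); 225 mm from the hinge axis, and 4 mm above it when shut
- lid_hinge (a point): middle of the lid's hinge axis, 75 mm above the bench; the axis is parallel to the bin's y; the frame turns with the lid
- stay (a joint): steel stay pivoted on the outside of the bin's right-hand (its -y) wall, rad: 0 folded down along the wall, pointing to the robot; 1.65 fully up against its stop, a little past vertical. Its stiff pivot (about 2 N at the grip) holds it wherever it is left. The opened lid must be clear of it (lid fully back) for it to be raised or folded
- stay_grip (a point): point on the stay's red round grip (11 mm thick), which stands 95 mm out sideways (bin -y) from the stay's free end; this point lies 60 mm out from the stay, 139.5 mm from the pivot axis. The grip can be pinched from above at any stay angle and turns in the fingers; the lid's edge passes over its inner 15 mm only
- stay_pivot (a point): on the stay's pivot axis (parallel to the bin's y), in the plane of the stay: 27 mm towards the robot from the lid hinge and 20 mm below the rim; the frame turns with the stay
- board: loose plywood layout board, 250 (its x) x 190 (its y) x 12 mm, 0.7 kg; origin at the centre of its underside; a bright green tape stripe runs along its +y edge (the edge nearer the bin); z up
- tool_red: contact tool with a red square handle (80 mm long, 16 x 16 mm, black end band) and a steel rod 9 mm thick, 130 mm long in all, about 60 g; origin on its axis at mid-length, x towards the metal tip; the handle reaches from -65 to +15 mm along x. May be absent
- tool_red_tip (a point): end of the metal tip of the red tool, 65 mm from its middle
- tool_blue: contact tool with a blue square handle (80 mm long, 16 x 16 mm, black end band) and a steel rod 9 mm thick, 130 mm long in all, about 60 g; origin on its axis at mid-length, x towards the metal tip; the handle reaches from -65 to +15 mm along x. May be absent
- tool_blue_tip (a point): end of the metal tip of the blue tool, 65 mm from its middle
- tool_yellow: contact tool with a yellow square handle (80 mm long, 16 x 16 mm, black end band) and a steel rod 9 mm thick, 130 mm long in all, about 60 g; origin on its axis at mid-length, x towards the metal tip; the handle reaches from -65 to +15 mm along x. May be absent
- tool_yellow_tip (a point): end of the metal tip of the yellow tool, 65 mm from its middle
- tool_green: contact tool with a green square handle (80 mm long, 16 x 16 mm, black end band) and a steel rod 9 mm thick, 130 mm long in all, about 60 g; origin on its axis at mid-length, x towards the metal tip; the handle reaches from -65 to +15 mm along x. May be absent
- tool_green_tip (a point): end of the metal tip of the green tool, 65 mm from its middle
- tool_orange: contact tool with an orange square handle (80 mm long, 16 x 16 mm, black end band) and a steel rod 9 mm thick, 130 mm long in all, about 60 g; origin on its axis at mid-length, x towards the metal tip; the handle reaches from -65 to +15 mm along x. May be absent
- tool_orange_tip (a point): end of the metal tip of the orange tool, 65 mm from its middle
- spool: bystander, leave alone: small spool of white wire, 68 mm across, 50 mm high; origin at the centre of its underside
- connector: bystander, leave alone: black connector shell with a steel flange, 45 x 70 x 16 mm; origin at the centre of its underside

How it is judged:
By the outcome, as a careful person would: the job done as asked, in the order asked, and still so for the second after the job is handed in, with the robot touching nothing.
Of tool_red, tool_blue, tool_yellow, tool_green, tool_orange only 3 to 4 are there at a start; the rules pass over those that are not, and their reading is None.
At some moment in a run one of board may be knocked a few centimetres aside while the robot is not near it.
Once in a run the grip may slacken for a moment while it holds something.
It also fails if it takes over 210 s, if anything falls off the work surface, if the arm or the gripper's body presses on something with over 40 N, if the wrist force passes 120 N, or if a joint passes its speed limit or range.

### The arm

A 7-joint arm with a two-finger parallel gripper is mounted at the origin on the work surface. World frame = base frame: x ahead of the robot, y to its left, z up, the work surface at z = 0. Lengths are in m, angles in rad, forces in N, time in s.
With the tool pointing down it reaches from about 0.4 to 0.85 m from the base axis. Payload 10.4 kg.
Tool frame: the origin (TCP) lies between the finger pads; the fingertips stand 11 mm ahead of it and the grasp point (between the pads) lies 8 mm behind it (r.tcp_to_tips is the distance from the TCP to the fingertips, in m); z points along the fingers, y is the line along which they close (so a half turn about z gives the same grasp; the last joint's range is limited). The gripper opens to 87 mm and grips with 3 to 60 N. Pads are 19 mm wide; open, the fingers measure 117 mm over their backs; the gripper's body (75 mm by 190 mm) begins 51 mm behind the grasp point.
Start: joints at [-1.17, 0.332, -0.065, 1.46, 0.022, 1.35, -0.088], TCP at [0.257, 0.57, 0.234] pointing down, gripper open.
Joint ranges: [-2.6, 2.6], [-0.5, 2.12], [-1.47, 1.34], [0.16, 2.42], [-1.27, 4.41], [0.06, 2.06], [-2.6, 2.6]. Speed limits (rad/s): [2.22, 2.22, 2.79, 2.79, 3.14, 3.14, 3.14].

### API

Orientations are given as a unit quaternion [x, y, z, w].
In Python, from bench import r gives the robot as it stands. The module is installed in compiled form; this text tells all that it offers.
- The arm moves only by the shell command python3 -m crank 'ROWS' [FORCE]. ROWS is JSON, a list of rows, each an object of numbers: "claw": the closure, from -1 (fully open) to 1 (shut); "dx", "dy", "dz": the shift along the tool's x, y, z each as a share of 3 cm, from -1 to 1; "ax", "ay", "az": the turn, a rotation vector about the tool's x, y, z each as a share of 6 degrees, from -1 to 1. A call has 1 to 8 rows; each row shifts and turns the commanded pose from where the row before left it, along the tool's axes as they then stand; what a row does not reach is not made up. A row lasts 1/12 s, in which the tool goes at most 41.7 mm and 7.16 degrees, less where a joint would pass 70% of its speed; a pose out of reach is approached as far as the arm can. A call with a number of a shift or a turn outside -1 to 1 is refused whole. A call with a gripper value outside its range is refused whole. The fingers move at their own pace and stop on an object; FORCE is the grip in N (left out, the last holds). Time passes only in rows, so rows that do not move let the fingers close. It gives the time, the measured TCP pose, the force, the opening and the grip force at its end, in the units of the state.
- r.read_state(): the state, without advancing time (a new reading comes with each control period).
- r.camera(name): name is "side" or "top"; returns a dict with "color" (480x640x3 uint8, red, green, blue), "mtx" (3x3 intrinsics, pixels), "k1" (the pictures are not rectified: a ray, as slopes to the right and down, at radius r is drawn at 1 + k1 r^2 times it, then the intrinsics apply), "R" (3x3) and "t" (3): a world point X has camera coordinates R X + t. Camera axes: x right, y down, z forward; pixel columns grow to the right and rows downward; lengths in m; the calibration is good to about 2 mm. A picture is of the moment at which its call begins. There is no depth.
- r.close_job(): hands the job in; it is judged then, once.
The state is a dict: "time": time; "joint_positions": joint angles; "joint_vel": joint speeds; "joint_torque": joint torques, N m; "ee_pos": TCP position; "eef_rot": TCP orientation; "ft_force": force on the tool from outside, world axes, zero at the start; "torque": the same for the moment, N m; "width": finger opening in m; "grip_force": force on a finger pad.
Only numpy, scipy, OpenCV 4.12 (cv2) and the standard library are available. Lean on these libraries where they do the work, as an engineer would, in place of code of your own. Each camera call takes 0.05 s, during which the arm holds its last target. There are 200 camera calls.

## Working session

There is one attempt and no reset: what is moved stays moved. The work goes in short steps, Python scripts to look and compute and a shell command to move; the robot and the scene stay as the last step left them, time stands still between calls to the robot, and variables do not carry over. Pictures are saved under pics/ and viewed, at most 14 in all, crops included, and the job is handed in when it is done.

```bash
mkdir -p pics
cat > h.py <<'E'
import numpy as np, cv2
from bench import r
from scipy.spatial.transform import Rotation as Ro
def snap(n,f=None):
    c=r.camera(n)
    if f: cv2.imwrite('pics/'+f,c['color'][:,:,::-1])
    return c
def ray(c,u,v):
    K=np.array(c['mtx']);d=np.array([(u-K[0,2])/K[0,0],(v-K[1,2])/K[1,1]]);s=d.copy()
    for _ in range(20): s=d/(1+c['k1']*(s@s))
    R=np.array(c['R']);t=np.array(c['t'])
    o=-R.T@t; w=R.T@np.array([s[0],s[1],1]); return o,w
def onz(c,u,v,z):
    o,w=ray(c,u,v); return o+w*(z-o[2])/w[2]
def tri(c1,p1,c2,p2):
    o1,w1=ray(c1,*p1);o2,w2=ray(c2,*p2)
    A=np.stack([w1,-w2],1);s=np.linalg.lstsq(A,o2-o1,rcond=None)[0]
    a=o1+s[0]*w1;b=o2+s[1]*w2; return (a+b)/2,np.linalg.norm(a-b)
def proj(c,X):
    p=np.array(c['R'])@np.array(X)+np.array(c['t']);s=p[:2]/p[2];s=s*(1+c['k1']*(s@s))
    K=np.array(c['mtx']);return np.array([K[0,0]*s[0]+K[0,2],K[1,1]*s[1]+K[1,2]])
def st():
    s=r.read_state();R=Ro.from_quat(s['eef_rot']).as_matrix()
    print('t',round(s['time'],2),'p',np.round(s['ee_pos'],4),'x',np.round(R[:,0],3),'y',np.round(R[:,1],3),'z',np.round(R[:,2],3),'F',np.round(s['ft_force'],1),'w',round(s['width'],4),'g',s['grip_force'],'q',np.round(s['joint_positions'],2));return s,R
def go(X,yaw=None):
    "units (3cm/6deg) from TCP to X"
    s,R=st();print('d',np.round(R.T@(np.array(X)-s['ee_pos'])/.03,2))
E
python3 - <<'E'
from h import *
a=snap('top','t0.png');b=snap('side','s0.png');st()
for c in(a,b):print(-np.array(c['R']).T@c['t'],np.array(c['R'])[2],c['k1'],c['mtx'][0])
E
```

```text
t 0.1 p [0.2569 0.5694 0.2328] x [-0.912  0.411 -0.   ] y [ 0.411  0.912 -0.001] z [-0.    -0.001 -1.   ] F [-0.5  0.2  0.8] w 0.0871 g 0.0 q [-1.17  0.33 -0.06  1.46  0.02  1.35 -0.09]
[0.37350061 0.02882246 0.85794004] [ 0.25198682 -0.02431203 -0.96742523] -0.03768463336141189 [440.24847568   0.         325.65823818]
[ 0.52285708 -0.67671136  0.92843121] [ 0.02267236  0.63273801 -0.77403397] -0.007580774370629066 [563.85792918   0.         318.39178824]
```

View pics/t0.png

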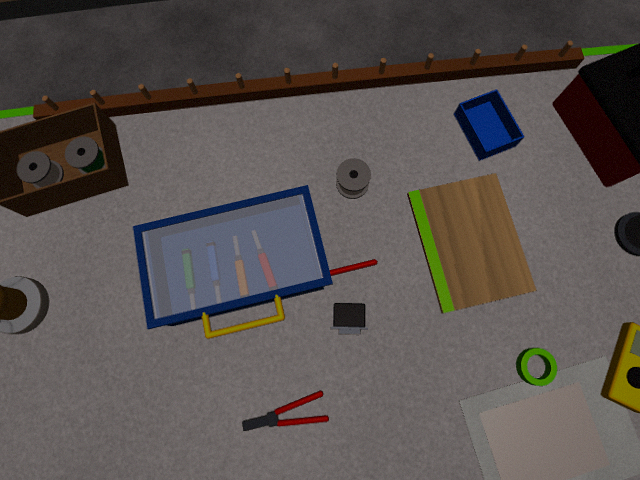

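View pics/s0.png

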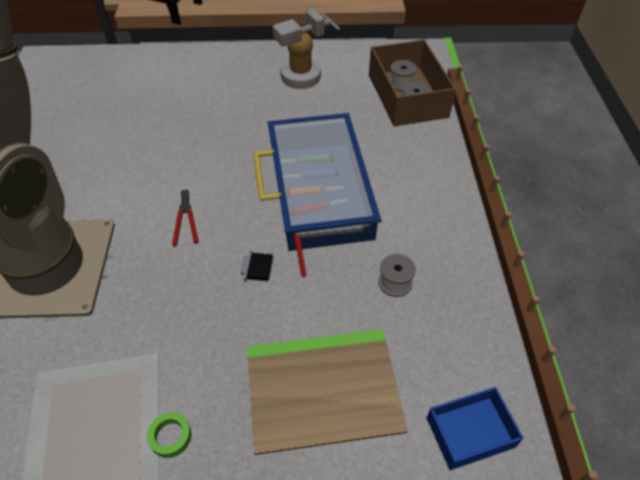

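The top view shows the shut bin, with lid corners near (134,228), (307,187), (331,283) and (149,327). The yellow bar is near (245,326) and the red grip runs (332,272)–(375,262). The board's green tape is on its left, facing the bin. Four tools are present: green and blue have tips towards the robot, orange and red have tips away. No yellow tool.

```bash
cat >> h.py <<'E'
def mask(c,h0,h1,s=120,v=60,box=None):
    m=cv2.inRange(cv2.cvtColor(c['color'],cv2.COLOR_RGB2HSV),(h0,s,v),(h1,255,255))
    if box: k=np.zeros_like(m);x0,y0,x1,y1=box;k[y0:y1,x0:x1]=255;m&=k
    return m
def blob(m):
    n,l,s,ce=cv2.connectedComponentsWithStats(m)
    i=1+np.argmax(s[1:,4]);ys,xs=np.where(l==i);return ce[i],s[i,4],cv2.minAreaRect(np.stack([xs,ys],1).astype(np.float32))
E
python3 - <<'E'
from h import *
a=snap('top');b=snap('side')
# corners of lid rim at z .08
for p in[(134,228),(307,187),(331,283),(149,327)]:print('lid',onz(a,*p,.078).round(3))
m=mask(a,20,32,box=(190,285,300,345));B=blob(m);print(B);print(onz(a,*B[0],.08))
for n,p,q in[('barL',(206,335),(260,155)),('barM?',(245,326),(261,177))]:pass
for p in[(208,334),(282,317)]:print('bar',onz(a,*p,.079).round(3))
for p in[(259,155),(262,197)]:print('barS',onz(b,*p,.079).round(3))
m1=mask(a,0,8,box=(325,250,385,285));m2=cv2.bitwise_or(mask(b,0,8,box=(285,230,315,285)),mask(b,172,180,box=(285,230,315,285)))
B=blob(m1);C=blob(m2);print(B,C)
for p,q in[((375,262),(303,275))]:print('grip end',tri(a,p,b,q))
for z in(.05,.06):print(onz(a,*B[0],z).round(3),onz(b,*C[0],z).round(3))
m=mask(a,35,60,box=(400,180,460,320));B=blob(m);print(cv2.boxPoints(B[2]))
for p in[(408,192),(497,174),(536,291),(445,313)]:print('board',onz(a,*p,.012).round(3))
for p in[(247,347),(383,331),(406,433),(254,452)]:print('boardS',onz(b,*p,.012).round(3))
for p in[(353,171),(335,318),(365,316)]:print(onz(a,*p,.03))
E
```

```text
lid [0.627 0.361 0.078]
lid [0.669 0.034 0.078]
lid [0.483 0.011 0.078]
lid [0.443 0.336 0.078]
(array([243.50531915, 321.93085106]), np.int32(752), ((242.4735107421875, 316.2701416015625), (26.45319366455078, 82.00895690917969), 76.71513366699219))
[0.43291122 0.17000005 0.08      ]
bar [0.419 0.233 0.079]
bar [0.434 0.103 0.079]
barS [0.425 0.233 0.079]
barS [0.435 0.108 0.079]
(array([353.4015444 , 266.66023166]), np.int32(259), ((353.2940979003906, 266.6765441894531), (5.820855140686035, 47.2944450378418), 75.96376037597656)) (array([299.52884615, 252.85096154]), np.int32(208), ((299.6621398925781, 253.97296142578125), (42.90813446044922, 5.918363571166992), 80.53767395019531))
grip end (array([ 0.51534799, -0.07481865,  0.05972024]), np.float64(0.0012246711168878337))
[ 0.512 -0.035  0.05 ] [ 0.51  -0.015  0.05 ]
[ 0.511 -0.034  0.06 ] [ 0.51  -0.023  0.06 ]
[[407.64114 191.69041]
 [418.7617  188.43562]
 [454.2357  309.63837]
 [443.11514 312.89313]]
board [ 0.659 -0.169  0.012]
board [ 0.676 -0.359  0.012]
board [ 0.43  -0.382  0.012]
board [ 0.41  -0.199  0.012]
boardS [ 0.413 -0.195  0.012]
boardS [ 0.66  -0.171  0.012]
boardS [ 0.678 -0.358  0.012]
boardS [ 0.432 -0.38   0.012]
[ 0.70989622 -0.06167279  0.03      ]
[0.42432584 0.00986779 0.03      ]
[ 0.42143401 -0.04581113  0.03      ]
```

```bash
python3 -m crank '[{"claw":0.4,"dx":-0.76,"dy":-0.7},{"claw":0.4,"dx":-0.76,"dy":-0.7},{"claw":0.4,"dx":-0.76,"dy":-0.7},{"claw":0.4,"dx":-0.76,"dy":-0.7},{"claw":0.4,"dx":-0.76,"dy":-0.7},{"claw":0.4,"dx":-0.76,"dy":-0.7},{"claw":0.4,"dx":-0.76,"dy":-0.7}]' 20; python3 -m crank '[{"claw":0.4,"dx":-0.76,"dy":-0.7},{"claw":0.4,"dx":-0.76,"dy":-0.7},{"claw":0.4,"dx":-0.76,"dy":-0.7},{"claw":0.4,"dx":-0.76,"dy":-0.7},{"claw":0.4,"dx":-0.76,"dy":-0.7},{"claw":0.4,"dx":-0.76,"dy":-0.7},{"claw":0.4,"dx":-0.76,"dy":-0.7}]'; python3 -m crank '[{"claw":0.4,"az":1},{"claw":0.4,"az":1},{"claw":0.4,"az":1},{"claw":0.4,"az":1},{"claw":0.4,"az":1}]';python3 -m crank '[{"claw":0.4,"az":1},{"claw":0.4,"az":1},{"claw":0.4,"az":1},{"claw":0.4,"az":1},{"claw":0.4,"az":0.8},{"claw":0.4}]'; python3 -c "
from h import *
go([.428,.170,.071])"
```

```text
t 0.2 p [0.2569 0.5695 0.233 ] x [-0.912  0.411  0.   ] y [ 0.411  0.912 -0.001] z [-0.    -0.001 -1.   ] F [-0.5  0.5 -1. ] w 0.0871 g 0.0 q [-1.17  0.33 -0.06  1.46  0.02  1.35 -0.09]
d [-10.68  -9.79   5.41]invalid input at $[0]: expected keys claw, dx, dy, dz, ax, ay, az
invalid input at $[0]: expected keys claw, dx, dy, dz, ax, ay, az
invalid input at $[0]: expected keys claw, dx, dy, dz, ax, ay, az
invalid input at $[0]: expected keys claw, dx, dy, dz, ax, ay, az
```

```bash
python3 -m crank '[{"claw":0.4,"dx":-0.92,"dy":-0.22,"dz":0.15,"ax":0,"ay":0,"az":0.61},{"claw":0.4,"dx":-0.92,"dy":-0.22,"dz":0.15,"ax":0,"ay":0,"az":0.61},{"claw":0.4,"dx":-0.92,"dy":-0.22,"dz":0.15,"ax":0,"ay":0,"az":0.61},{"claw":0.4,"dx":-0.92,"dy":-0.22,"dz":0.15,"ax":0,"ay":0,"az":0.61},{"claw":0.4,"dx":-0.92,"dy":-0.22,"dz":0.15,"ax":0,"ay":0,"az":0.61},{"claw":0.4,"dx":-0.92,"dy":-0.22,"dz":0.15,"ax":0,"ay":0,"az":0.61},{"claw":0.4,"dx":-0.92,"dy":-0.22,"dz":0.15,"ax":0,"ay":0,"az":0.61},{"claw":0.4,"dx":-0.92,"dy":-0.22,"dz":0.15,"ax":0,"ay":0,"az":0.61}]' 20; python3 -m crank '[{"claw":0.4,"dx":-0.92,"dy":-0.22,"dz":0.15,"ax":0,"ay":0,"az":0.61},{"claw":0.4,"dx":-0.92,"dy":-0.22,"dz":0.15,"ax":0,"ay":0,"az":0.61},{"claw":0.4,"dx":-0.92,"dy":-0.22,"dz":0.15,"ax":0,"ay":0,"az":0.61},{"claw":0.4,"dx":-0.92,"dy":-0.22,"dz":0.15,"ax":0,"ay":0,"az":0.61},{"claw":0.4,"dx":-0.92,"dy":-0.22,"dz":0.15,"ax":0,"ay":0,"az":0.61},{"claw":0.4,"dx":-0.92,"dy":-0.22,"dz":0.15,"ax":0,"ay":0,"az":0.61},{"claw":0.4,"dx":-0.92,"dy":-0.22,"dz":0.15,"ax":0,"ay":0,"az":0.61},{"claw":0.4,"dx":-0.92,"dy":-0.22,"dz":0.15,"ax":0,"ay":0,"az":0.61}]';  python3 -c "
from h import *
go([.428,.170,.071])"
```

```text
time: 0.87
ee_pos: [0.4005, 0.395, 0.1972]
eef_rot: [0.452, 0.892, -0.0, -0.0]
ft_force: [1.3, -0.1, -0.9]
width: 0.0415
grip_force: 0.0
time: 1.53
ee_pos: [0.4395, 0.1738, 0.1613]
eef_rot: [0.663, 0.749, 0.0, -0.0]
ft_force: [1.2, -0.3, 0.1]
width: 0.0264
grip_force: 0.0
t 1.53 p [0.4395 0.1738 0.1613] x [-0.121  0.993  0.   ] y [0.993 0.121 0.   ] z [ 0.  0. -1.] F [ 1.2 -0.3  0.1] w 0.0264 g 0.0 q [-0.75  0.04  0.29  1.96 -0.01  1.14 -0.34]
d [-0.08 -0.4   3.01]
```

```bash
python3 -m crank '[{"claw":0.4,"dx":0,"dy":-0.13,"dz":1,"ax":0,"ay":0,"az":0},{"claw":0.4,"dx":0,"dy":-0.13,"dz":1,"ax":0,"ay":0,"az":0},{"claw":0.4,"dx":0,"dy":-0.13,"dz":1,"ax":0,"ay":0,"az":0},{"claw":1,"dx":0,"dy":0,"dz":0,"ax":0,"ay":0,"az":0},{"claw":1,"dx":0,"dy":0,"dz":0,"ax":0,"ay":0,"az":0},{"claw":1,"dx":0,"dy":0,"dz":0,"ax":0,"ay":0,"az":0}]' 20;  python3 -c "
from h import *
go([.428,.170,.071])
t=np.linspace(.018,1.79,15);x=-.225*np.cos(t);z=.225*np.sin(t)
print(np.round(np.diff(x)/.03,2),np.round(-np.diff(z)/.03,2))"
```

```text
time: 2.03
ee_pos: [0.4278, 0.174, 0.0727]
eef_rot: [0.662, 0.75, -0.0, -0.0]
ft_force: [-17.8, -2.4, 0.2]
width: 0.0132
grip_force: 9.7
t 2.03 p [0.4278 0.174  0.0727] x [-0.125  0.992  0.   ] y [ 0.992  0.125 -0.001] z [-0.001 -0.    -1.   ] F [-17.8  -2.4   0.2] w 0.0132 g 9.662062525749207 q [-0.75  0.14  0.28  2.07 -0.05  0.94 -0.32]
d [-0.13 -0.01  0.06]
[0.08 0.2  0.31 0.42 0.53 0.62 0.71 0.78 0.84 0.89 0.92 0.94 0.95 0.94] [-0.95 -0.93 -0.9  -0.85 -0.79 -0.72 -0.63 -0.54 -0.44 -0.33 -0.21 -0.09
  0.03  0.15]
```

```bash
python3 -m crank '[{"claw":1,"dx":0,"dy":-0.1,"dz":0,"ax":0,"ay":0,"az":0},{"claw":1,"dx":0,"dy":0,"dz":0,"ax":0,"ay":0,"az":0},{"claw":1,"dx":0,"dy":0,"dz":0,"ax":0,"ay":0,"az":0}]' 25;  python3 -c "
from h import *
go([.428,.170,.071])"
```

```text
time: 2.28
ee_pos: [0.4266, 0.1739, 0.0733]
eef_rot: [0.662, 0.75, 0.002, 0.001]
ft_force: [6.2, -1.3, -2.2]
width: 0.0111
grip_force: 25.0
t 2.28 p [0.4266 0.1739 0.0733] x [-0.124  0.992  0.001] y [0.992 0.124 0.004] z [ 0.004  0.002 -1.   ] F [ 6.2 -1.3 -2.2] w 0.0111 g 24.9995094537735 q [-0.75  0.13  0.28  2.08 -0.05  0.93 -0.32]
d [-0.13  0.03  0.08]
```

```bash
python3 -m crank '[{"claw":1,"dx":0,"dy":0.08,"dz":-0.95,"ax":0,"ay":0,"az":0},{"claw":1,"dx":0,"dy":0.2,"dz":-0.93,"ax":0,"ay":0,"az":0},{"claw":1,"dx":0,"dy":0.31,"dz":-0.9,"ax":0,"ay":0,"az":0},{"claw":1,"dx":0,"dy":0.42,"dz":-0.85,"ax":0,"ay":0,"az":0}]'; python3 -m crank '[{"claw":1,"dx":0,"dy":0.53,"dz":-0.79,"ax":0,"ay":0,"az":0},{"claw":1,"dx":0,"dy":0.62,"dz":-0.72,"ax":0,"ay":0,"az":0},{"claw":1,"dx":0,"dy":0.71,"dz":-0.63,"ax":0,"ay":0,"az":0},{"claw":1,"dx":0,"dy":0.78,"dz":-0.54,"ax":0,"ay":0,"az":0}]'
```

```text
time: 2.62
ee_pos: [0.4581, 0.1776, 0.1834]
eef_rot: [0.662, 0.75, 0.003, 0.002]
ft_force: [36.3, 6.7, -27.8]
width: 0.0109
grip_force: 25.0
time: 2.95
ee_pos: [0.5344, 0.1872, 0.2616]
eef_rot: [0.661, 0.75, 0.0, 0.0]
ft_force: [7.2, 0.9, -18.7]
width: 0.0111
grip_force: 25.0
```

```bash
python3 -m crank '[{"claw":1,"dx":0,"dy":0.84,"dz":-0.44,"ax":0,"ay":0,"az":0},{"claw":1,"dx":0,"dy":0.89,"dz":-0.33,"ax":0,"ay":0,"az":0},{"claw":1,"dx":0,"dy":0.92,"dz":-0.21,"ax":0,"ay":0,"az":0},{"claw":1,"dx":0,"dy":0.94,"dz":-0.09,"ax":0,"ay":0,"az":0}]';python3 -c "
from h import *
s,R=st();d=np.array([.65,.197,.075])-s['ee_pos'];d[2]-=.008;print(np.hypot(d[0]*.993+d[1]*.12,d[2]), np.arctan2(-d[2],d@[.993,.12,0]))"
```

```text
time: 3.28
ee_pos: [0.6412, 0.2008, 0.2954]
eef_rot: [0.661, 0.75, 0.001, -0.0]
ft_force: [-2.7, -1.6, 2.7]
width: 0.0109
grip_force: 25.0
t 3.28 p [0.6412 0.2008 0.2954] x [-0.125  0.992  0.001] y [0.992 0.125 0.001] z [ 0.001  0.001 -1.   ] F [-2.7 -1.6  2.7] w 0.0109 g 25.003623962402344 q [-0.62  0.43  0.37  1.24 -0.15  1.5  -0.15]
0.22857194522855964 1.5345091934664032
```

```bash
python3 -m crank '[{"claw":1,"dx":0,"dy":0.6,"dz":0,"ax":0,"ay":0,"az":0},{"claw":1,"dx":0,"dy":0.6,"dz":0.09,"ax":0,"ay":0,"az":0},{"claw":1,"dx":0,"dy":0.5,"dz":0.12,"ax":0,"ay":0,"az":0},{"claw":1,"dx":0,"dy":0,"dz":0,"ax":0,"ay":0,"az":0}]';python3 -c "
from h import *
s,R=st();d=np.array([.65,.197,.075])-s['ee_pos'];d[2]-=.008;print(np.hypot(d[0]*.993+d[1]*.12,d[2]), np.arctan2(-d[2],d@[.993,.12,0]))"
```

```text
time: 3.62
ee_pos: [0.6931, 0.2071, 0.2891]
eef_rot: [0.662, 0.75, 0.002, 0.001]
ft_force: [1.3, -1.4, 6.4]
width: 0.0109
grip_force: 25.0
t 3.62 p [0.6931 0.2071 0.2891] x [-0.125  0.992  0.001] y [0.992 0.125 0.004] z [ 0.004  0.001 -1.   ] F [ 1.3 -1.4  6.4] w 0.0109 g 25.008367002010345 q [-0.57  0.56  0.37  1.07 -0.19  1.54 -0.12]
0.22638258466296 1.7665727784229546
```

```bash
python3 -m crank '[{"claw":0.4,"dx":0,"dy":0,"dz":0,"ax":0,"ay":0,"az":0},{"claw":0.4,"dx":0,"dy":0,"dz":-0.2,"ax":0,"ay":0,"az":0},{"claw":0.4,"dx":0,"dy":0,"dz":-0.9,"ax":0,"ay":0,"az":0},{"claw":0.4,"dx":0,"dy":0,"dz":-0.9,"ax":0,"ay":0,"az":0},{"claw":0.4,"dx":-0.77,"dy":-0.7,"dz":0,"ax":0,"ay":0,"az":0},{"claw":0.4,"dx":-0.77,"dy":-0.7,"dz":0,"ax":0,"ay":0,"az":0},{"claw":0.4,"dx":-0.77,"dy":-0.7,"dz":0,"ax":0,"ay":0,"az":0},{"claw":0.4,"dx":-0.77,"dy":-0.7,"dz":0,"ax":0,"ay":0,"az":0}]';python3 -m crank '[{"claw":0.4,"dx":-0.77,"dy":-0.7,"dz":0,"ax":0,"ay":0,"az":0},{"claw":0.4,"dx":-0.77,"dy":-0.7,"dz":0,"ax":0,"ay":0,"az":0},{"claw":0.4,"dx":-0.77,"dy":-0.7,"dz":0,"ax":0,"ay":0,"az":0},{"claw":0.4,"dx":-0.77,"dy":-0.7,"dz":0.5,"ax":0,"ay":0,"az":0},{"claw":0.4,"dx":-0.77,"dy":-0.7,"dz":0.8,"ax":0,"ay":0,"az":0},{"claw":0.4,"dx":-0.77,"dy":-0.7,"dz":0.8,"ax":0,"ay":0,"az":0},{"claw":0.4,"dx":0,"dy":0,"dz":1,"ax":0,"ay":0,"az":0},{"claw":0.4,"dx":0,"dy":0,"dz":1,"ax":0,"ay":0,"az":0}]'; python3 -c "
from h import *
go([.513,-.048,.052]);a=snap('top','t1.png')"
```

```text
time: 4.28
ee_pos: [0.6179, 0.1039, 0.3474]
eef_rot: [0.661, 0.75, 0.0, -0.0]
ft_force: [-0.3, -0.4, 0.2]
width: 0.0259
grip_force: 0.0
time: 4.95
ee_pos: [0.5107, -0.05, 0.2242]
eef_rot: [0.663, 0.749, 0.002, 0.0]
ft_force: [-0.3, 1.0, -0.3]
width: 0.0261
grip_force: 0.0
t 4.95 p [ 0.5107 -0.05    0.2242] x [-0.122  0.993  0.001] y [0.993 0.122 0.003] z [ 0.003  0.002 -1.   ] F [-0.3  1.  -0.3] w 0.0261 g 0.0 q [-0.44  0.08  0.47  1.79 -0.04  1.28  0.17]
d [0.05 0.07 5.74]
```

View pics/t1.png

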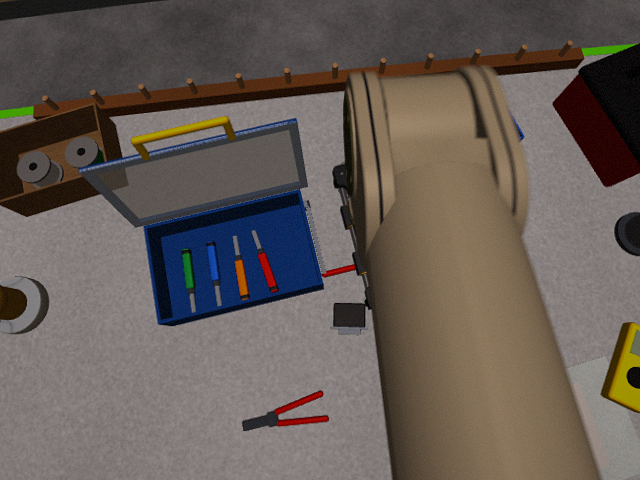

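The lid stands fully back, the tools are visible in the bin around (190–265, 235–310), and the red grip is at about (340,270). I'll descend on the grip.

```bash
python3 -m crank '[{"claw":0.4,"dx":0.05,"dy":0.07,"dz":1,"ax":0,"ay":0,"az":0},{"claw":0.4,"dx":0,"dy":0,"dz":1,"ax":0,"ay":0,"az":0},{"claw":0.4,"dx":0,"dy":0,"dz":1,"ax":0,"ay":0,"az":0},{"claw":0.4,"dx":0,"dy":0,"dz":1,"ax":0,"ay":0,"az":0},{"claw":0.4,"dx":0,"dy":0,"dz":1,"ax":0,"ay":0,"az":0},{"claw":0.4,"dx":0,"dy":0,"dz":0.7,"ax":0,"ay":0,"az":0}]';python3 -m crank '[{"claw":1,"dx":0,"dy":0,"dz":0,"ax":0,"ay":0,"az":0},{"claw":1,"dx":0,"dy":0,"dz":0,"ax":0,"ay":0,"az":0},{"claw":1,"dx":0,"dy":0,"dz":0,"ax":0,"ay":0,"az":0},{"claw":1,"dx":0,"dy":0,"dz":0,"ax":0,"ay":0,"az":0}]' 15; python3 -c "
from h import *
go([.513,-.048,.052])
t=np.linspace(.0,1.65,11);x=-.1395*np.cos(t);z=.1395*np.sin(t)
print(np.round(np.diff(x)/.03,2),np.round(-np.diff(z)/.03,2))"
```

```text
time: 5.5
ee_pos: [0.513, -0.046, 0.0516]
eef_rot: [0.661, 0.75, -0.0, -0.001]
ft_force: [-1.1, -0.4, -0.6]
width: 0.0259
grip_force: 0.0
time: 5.83
ee_pos: [0.5138, -0.0466, 0.0544]
eef_rot: [0.662, 0.75, 0.001, 0.0]
ft_force: [-4.7, -1.5, 1.6]
width: 0.0106
grip_force: 15.0
t 5.83 p [ 0.5138 -0.0466  0.0544] x [-0.125  0.992  0.001] y [0.992 0.125 0.001] z [ 0.001  0.001 -1.   ] F [-4.7 -1.5  1.6] w 0.0106 g 14.999873042106628 q [-0.4   0.29  0.45  1.96 -0.16  0.92  0.26]
d [-0.04 -0.03  0.08]
[0.06 0.19 0.31 0.42 0.52 0.6  0.67 0.72 0.76 0.77] [-0.76 -0.74 -0.7  -0.64 -0.56 -0.47 -0.37 -0.25 -0.13 -0.  ]
```

```bash
python3 -m crank '[{"claw":1,"dx":0,"dy":0.06,"dz":-0.76,"ax":0,"ay":0,"az":0},{"claw":1,"dx":0,"dy":0.19,"dz":-0.74,"ax":0,"ay":0,"az":0},{"claw":1,"dx":0,"dy":0.31,"dz":-0.7,"ax":0,"ay":0,"az":0},{"claw":1,"dx":0,"dy":0.42,"dz":-0.64,"ax":0,"ay":0,"az":0},{"claw":1,"dx":0,"dy":0.52,"dz":-0.56,"ax":0,"ay":0,"az":0}]';python3 -m crank '[{"claw":1,"dx":0,"dy":0.6,"dz":-0.47,"ax":0,"ay":0,"az":0},{"claw":1,"dx":0,"dy":0.67,"dz":-0.37,"ax":0,"ay":0,"az":0},{"claw":1,"dx":0,"dy":0.72,"dz":-0.25,"ax":0,"ay":0,"az":0},{"claw":1,"dx":0,"dy":0.76,"dz":-0.13,"ax":0,"ay":0,"az":0},{"claw":1,"dx":0,"dy":0.8,"dz":0,"ax":0,"ay":0,"az":0},{"claw":1,"dx":0,"dy":0.1,"dz":0,"ax":0,"ay":0,"az":0},{"claw":1,"dx":0,"dy":0.1,"dz":0,"ax":0,"ay":0,"az":0}]'; python3 -c "
from h import *
s,R=st();p=s['ee_pos'];d=(p[0]-.513)*.993+(p[1]+.047)*.12-.1395;print(d,p[2]+.008-.055,np.arctan2(p[2]+.008-.057,-d))"
```

```text
time: 6.25
ee_pos: [0.5607, -0.0405, 0.1578]
eef_rot: [0.661, 0.75, 0.003, 0.002]
ft_force: [17.1, 1.3, -24.8]
width: 0.0102
grip_force: 15.0
time: 6.83
ee_pos: [0.6665, -0.0276, 0.1935]
eef_rot: [0.662, 0.75, -0.003, -0.003]
ft_force: [-30.2, 0.9, 19.2]
width: 0.0144
grip_force: 15.0
t 6.83 p [ 0.6665 -0.0276  0.1935] x [-0.124  0.992  0.002] y [ 0.992  0.124 -0.008] z [-0.008  0.001 -1.   ] F [-30.2   0.9  19.2] w 0.0144 g 15.012547373771667 q [-0.36  0.48  0.46  1.41 -0.21  1.32  0.24]
0.015212782604510033 0.14653997986759246 1.6756599077812555
```

```bash
python3 -m crank '[{"claw":0.4,"dx":0,"dy":-0.1,"dz":0,"ax":0,"ay":0,"az":0},{"claw":0.4,"dx":0,"dy":0,"dz":0,"ax":0,"ay":0,"az":0},{"claw":0.4,"dx":0,"dy":0,"dz":-0.8,"ax":0,"ay":0,"az":0},{"claw":0.4,"dx":0,"dy":0,"dz":-1,"ax":0,"ay":0,"az":0},{"claw":0.4,"dx":0,"dy":0,"dz":-1,"ax":0,"ay":0,"az":0},{"claw":0.4,"dx":0,"dy":0,"dz":-1,"ax":0,"ay":0,"az":0},{"claw":0.4,"dx":0,"dy":0,"dz":-1,"ax":0,"ay":0,"az":0},{"claw":0.4,"dx":0,"dy":0,"dz":-0.7,"ax":0,"ay":0,"az":0}]'; python3 -m crank '[{"claw":0.4,"dx":0.95,"dy":0.23,"dz":0,"ax":0,"ay":0,"az":0},{"claw":0.4,"dx":0.95,"dy":0.23,"dz":0,"ax":0,"ay":0,"az":0},{"claw":0.4,"dx":0.95,"dy":0.23,"dz":0,"ax":0,"ay":0,"az":0},{"claw":0.4,"dx":0.95,"dy":0.23,"dz":0,"ax":0,"ay":0,"az":0},{"claw":0.4,"dx":0.95,"dy":0.23,"dz":0,"ax":0,"ay":0,"az":0},{"claw":0.4,"dx":0.95,"dy":0.23,"dz":0,"ax":0,"ay":0,"az":0},{"claw":0.4,"dx":0.95,"dy":0.23,"dz":0,"ax":0,"ay":0,"az":0},{"claw":0.4,"dx":0.95,"dy":0.23,"dz":0,"ax":0,"ay":0,"az":0}]';python3 -c "
from h import *
go([.692,.207,.290]);a=snap('side','s1.png')"
```

```text
time: 7.5
ee_pos: [0.6668, -0.0276, 0.3613]
eef_rot: [0.662, 0.75, 0.002, 0.002]
ft_force: [0.4, 0.2, 0.6]
width: 0.0263
grip_force: 0.0
time: 8.17
ee_pos: [0.6929, 0.2072, 0.3583]
eef_rot: [0.661, 0.75, 0.001, 0.001]
ft_force: [0.4, -0.2, -0.5]
width: 0.0261
grip_force: 0.0
t 8.17 p [0.6929 0.2072 0.3583] x [-0.125  0.992  0.001] y [0.992 0.125 0.003] z [ 0.002  0.001 -1.   ] F [ 0.4 -0.2 -0.5] w 0.0261 g 0.0 q [-0.58  0.57  0.43  0.92 -0.23  1.69 -0.12]
d [-0.   -0.04  2.28]
```

View pics/s1.png

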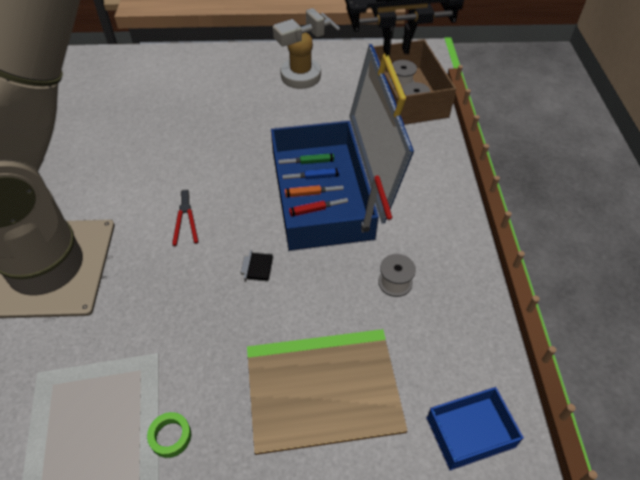

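The side view shows the stay up, with its grip near (383,197) beside the opened lid, and the board unmoved. Next I'll pinch the bar and ease the lid onto the stay.

```bash
python3 -m crank '[{"claw":0.4,"dx":0,"dy":-0.05,"dz":0.8,"ax":0,"ay":0,"az":0},{"claw":0.4,"dx":0,"dy":0,"dz":0.8,"ax":0,"ay":0,"az":0},{"claw":0.4,"dx":0,"dy":0,"dz":0.7,"ax":0,"ay":0,"az":0},{"claw":1,"dx":0,"dy":0,"dz":0,"ax":0,"ay":0,"az":0},{"claw":1,"dx":0,"dy":0,"dz":0,"ax":0,"ay":0,"az":0},{"claw":1,"dx":0,"dy":0,"dz":0,"ax":0,"ay":0,"az":0},{"claw":1,"dx":0,"dy":0,"dz":0,"ax":0,"ay":0,"az":0}]' 20;python3 -m crank '[{"claw":1,"dx":0,"dy":-0.4,"dz":-0.06,"ax":0,"ay":0,"az":0},{"claw":1,"dx":0,"dy":-0.4,"dz":-0.05,"ax":0,"ay":0,"az":0},{"claw":1,"dx":0,"dy":-0.4,"dz":-0.03,"ax":0,"ay":0,"az":0},{"claw":1,"dx":0,"dy":-0.4,"dz":-0.01,"ax":0,"ay":0,"az":0},{"claw":1,"dx":0,"dy":-0.2,"dz":0,"ax":0,"ay":0,"az":0},{"claw":1,"dx":0,"dy":0,"dz":0,"ax":0,"ay":0,"az":0}]'
python3 -c "
from h import *
s,R=st();d=np.array([.65,.197,.075])-s['ee_pos'];d[2]-=.008;print(np.hypot(d[0]*.993+d[1]*.12,d[2]), np.arctan2(-d[2],d@[.993,.12,0]))"
```

```text
time: 8.8
ee_pos: [0.6922, 0.2055, 0.2899]
eef_rot: [0.662, 0.75, 0.002, 0.001]
ft_force: [0.6, 0.7, 2.6]
width: 0.0111
grip_force: 20.0
time: 9.3
ee_pos: [0.6379, 0.1987, 0.294]
eef_rot: [0.662, 0.75, 0.002, 0.001]
ft_force: [-0.3, -0.0, 7.4]
width: 0.0111
grip_force: 20.0
t 9.3 p [0.6379 0.1987 0.294 ] x [-0.125  0.992  0.001] y [0.992 0.125 0.003] z [ 0.003  0.002 -1.   ] F [-0.3 -0.   7.4] w 0.0111 g 20.001502633094788 q [-0.66  0.42  0.42  1.26 -0.17  1.49 -0.13]
0.2273424193529952 1.518581424400634
```

```bash
python3 -m crank '[{"claw":1,"dx":0,"dy":-0.1,"dz":0,"ax":0,"ay":0,"az":0},{"claw":1,"dx":0,"dy":-0.08,"dz":0,"ax":0,"ay":0,"az":0},{"claw":1,"dx":0,"dy":0,"dz":0,"ax":0,"ay":0,"az":0},{"claw":0.4,"dx":0,"dy":0,"dz":0,"ax":0,"ay":0,"az":0},{"claw":0.4,"dx":0,"dy":0,"dz":0,"ax":0,"ay":0,"az":0},{"claw":0.4,"dx":0,"dy":0,"dz":-0.5,"ax":0,"ay":0,"az":0},{"claw":0.4,"dx":0,"dy":0,"dz":-1,"ax":0,"ay":0,"az":0},{"claw":0.4,"dx":0,"dy":0,"dz":-1,"ax":0,"ay":0,"az":0}]'
python3 - <<'E'
from h import *
st();a=snap('top','t2.png');b=snap('side')
im=cv2.imread('pics/t1.png')[:,:,::-1]
c=dict(a);c['color']=im
B=(155,225,300,315)
for n,h in[('green',(45,80)),('blue',(110,125)),('orange',(9,17)),('red',(0,4))]:
    for nm,cc,bx in(('t1',c,B),('now',a,B),('side',b,(285,145,350,222))):
        m=mask(cc,*h,s=150,v=(130 if n=='blue' else 100),box=bx)
        if m.any():
            q=blob(m);print(n,nm,q[0].round(1),q[1],onz(cc,*q[0],.014).round(4),np.round(q[2][1],1),round(q[2][2],1))
E
```

```text
time: 9.97
ee_pos: [0.6321, 0.1979, 0.3664]
eef_rot: [0.662, 0.75, -0.001, -0.001]
ft_force: [0.4, -0.5, 0.9]
width: 0.0255
grip_force: 0.0
t 9.97 p [0.6321 0.1979 0.3664] x [-0.125  0.992 -0.001] y [ 0.992  0.125 -0.003] z [-0.003 -0.001 -1.   ] F [ 0.4 -0.5  0.9] w 0.0255 g 0.0 q [-0.65  0.41  0.43  1.12 -0.17  1.64 -0.14]
green t1 [187.3 270.3] 205 [0.5492 0.2842 0.014 ] [33.4  6.3] 82.9
green now [187.3 270.5] 215 [0.5489 0.2843 0.014 ] [33.4  6.4] 83.3
green side [313.9 156.7] 58 [0.5465 0.2926 0.014 ] [ 2.7 27.2] 85.0
blue t1 [212.5 263.1] 163 [0.5577 0.2343 0.014 ] [33.5  6.6] 81.9
blue now [212.3 262.4] 179 [0.5591 0.2346 0.014 ] [34.1  6.8] 81.9
blue side [319.5 171.5] 105 [0.5579 0.2432 0.014 ] [ 4.  27.3] 85.2
orange t1 [241.1 277.2] 269 [0.5235 0.1806 0.014 ] [35.   7.7] 79.7
orange now [241.1 277.2] 272 [0.5235 0.1806 0.014 ] [35.   7.8] 79.7
orange side [304.5 190.1] 167 [0.5225 0.1859 0.014 ] [ 5.4 31.1] 84.0
red t1 [266.9 269.5] 242 [0.5327 0.1296 0.014 ] [34.6  7.2] 70.3
red now [266.9 269.6] 242 [0.5326 0.1296 0.014 ] [34.6  7. ] 70.2
red side [309.4 207. ] 126 [0.5322 0.1354 0.014 ] [ 4.1 31.4] 77.7
```

View pics/t2.png

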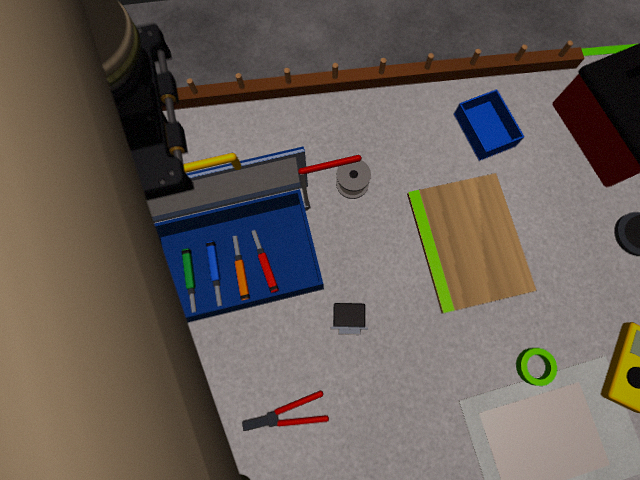

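The top view shows the propped lid resting on the stay (grip at (330,165)). The tools are unmoved: green end (186,248) to tip (193,311), blue (211,242)–(219,305), orange (244,299)–(236,236), red (275,292)–(254,231).

```bash
cat > tools.py <<'E'
from h import *
def tool(a,name,box,z,hsv):
    "top-view axis: PCA of handle colour; centre from handle centre"
    m=mask(a,*hsv,s=150,v=(130 if name=='blue' else 100),box=box);c,n,rc=blob(m)
    return c,n
def plan(T,yaw,c=None):
    s,R=st();T=np.array(T);d=R.T@(T-s['ee_pos'])/.03
    cur=np.degrees(np.arctan2(R[1,1],R[0,1]));e=(yaw-cur+180)%360-180
    print('cur yaw',round(cur,1),'turn az rows',round(-e/6,2),'d now',np.round(d,2))
    Rn=Ro.from_euler('z',e,degrees=True).as_matrix()@R
    print('d after turn',np.round(Rn.T@(T-s['ee_pos'])/.03,2))
E
python3 - <<'E'
from tools import *
a=snap('top')
for n,e,t,hc in[('green',(186.5,248),(193.5,311),(187.3,270.4)),('blue',(211,242),(219,305),(212.4,262.8)),('orange',(244,299),(236,236),(241.1,277.2)),('red',(275,292),(254,231),(266.9,269.5))]:
    E=onz(a,*e,.018);T=onz(a,*t,.014);H=onz(a,*hc,.020);u=(T-E)[:2];L=np.linalg.norm(u);u/=L
    print(n,'len',L.round(3),'mid',((E+T)/2).round(4),'yaw',np.degrees(np.arctan2(u[1],u[0])).round(1),'hc off',((H-(E+T)/2)[:2]@u).round(4),'lat',((H-(E+T)/2)[:2]@[-u[1],u[0]]).round(4))
E
python3 -c "
from tools import *
plan([.538,.283,.15],97)"
```

```text
green len 0.124 mid [0.5311 0.2792 0.016 ] yaw -176.6 hc off -0.0168 lat -0.0022
blue len 0.125 mid [0.5372 0.2302 0.016 ] yaw -176.4 hc off -0.0199 lat -0.0016
orange len 0.127 mid [0.5436 0.1811 0.016 ] yaw 3.5 hc off -0.0213 lat -0.0003
red len 0.13 mid [0.5499 0.133  0.016 ] yaw 14.0 hc off -0.0187 lat 0.0004
t 10.12 p [0.6335 0.1979 0.369 ] x [-0.124  0.992  0.001] y [0.992 0.124 0.004] z [ 0.004  0.001 -1.   ] F [ 0.2 -0.7 -0.6] w 0.026 g 0.0 q [-0.65  0.41  0.43  1.12 -0.17  1.64 -0.14]
cur yaw 7.1 turn az rows -14.98 d now [ 3.2  -2.83  7.29]
d after turn [2.81 3.18 7.31]
```

```bash
python3 -m crank '[{"claw":0.08,"dx":0.8,"dy":-0.73,"dz":0,"ax":0,"ay":0,"az":0},{"claw":0.08,"dx":0.8,"dy":-0.73,"dz":0,"ax":0,"ay":0,"az":0},{"claw":0.08,"dx":0.8,"dy":-0.73,"dz":0,"ax":0,"ay":0,"az":0},{"claw":0.08,"dx":0.75,"dy":-0.73,"dz":0,"ax":0,"ay":0,"az":0}]' 30; python3 -m crank '[{"claw":0.08,"dx":0,"dy":0,"dz":0.2,"ax":0,"ay":0,"az":-1},{"claw":0.08,"dx":0,"dy":0,"dz":0.2,"ax":0,"ay":0,"az":-1},{"claw":0.08,"dx":0,"dy":0,"dz":0.2,"ax":0,"ay":0,"az":-1},{"claw":0.08,"dx":0,"dy":0,"dz":0.2,"ax":0,"ay":0,"az":-1},{"claw":0.08,"dx":0,"dy":0,"dz":0.2,"ax":0,"ay":0,"az":-1},{"claw":0.08,"dx":0,"dy":0,"dz":0.2,"ax":0,"ay":0,"az":-1},{"claw":0.08,"dx":0,"dy":0,"dz":0.2,"ax":0,"ay":0,"az":-1},{"claw":0.08,"dx":0,"dy":0,"dz":0.2,"ax":0,"ay":0,"az":-1}]';python3 -m crank '[{"claw":0.08,"dx":0,"dy":0,"dz":0.8,"ax":0,"ay":0,"az":-0.93},{"claw":0.08,"dx":0,"dy":0,"dz":0.8,"ax":0,"ay":0,"az":-0.93},{"claw":0.08,"dx":0,"dy":0,"dz":0.8,"ax":0,"ay":0,"az":-0.93},{"claw":0.08,"dx":0,"dy":0,"dz":0.8,"ax":0,"ay":0,"az":-0.93},{"claw":0.08,"dx":0,"dy":0,"dz":0.8,"ax":0,"ay":0,"az":-0.93},{"claw":0.08,"dx":0,"dy":0,"dz":0.8,"ax":0,"ay":0,"az":-0.93},{"claw":0.08,"dx":0,"dy":0,"dz":0.8,"ax":0,"ay":0,"az":-0.93}]'; python3 -c "
from tools import *
plan([.536,.281,.021],94)"
```

```text
time: 10.45
ee_pos: [0.5324, 0.2818, 0.3653]
eef_rot: [0.662, 0.75, -0.001, -0.0]
ft_force: [0.2, 0.6, 0.2]
width: 0.0385
grip_force: 0.0
time: 11.12
ee_pos: [0.5336, 0.2807, 0.3171]
eef_rot: [0.297, 0.955, -0.001, -0.001]
ft_force: [-0.2, -0.6, -0.2]
width: 0.0401
grip_force: 0.0
time: 11.7
ee_pos: [0.5331, 0.2805, 0.1484]
eef_rot: [-0.039, 0.999, -0.0, -0.001]
ft_force: [0.2, 1.0, 0.3]
width: 0.0398
grip_force: 0.0
t 11.7 p [0.5331 0.2805 0.1484] x [-0.997 -0.078  0.002] y [-0.078  0.997 -0.001] z [-0.002 -0.001 -1.   ] F [0.2 1.  0.3] w 0.0398 g 0.0 q [-0.7   0.34  0.18  1.64 -0.06  1.17  1.14]
cur yaw 94.5 turn az rows 0.08 d now [-0.1   0.01  4.25]
d after turn [-0.1   0.01  4.25]
```

```bash
python3 -m crank '[{"claw":0.08,"dx":-0.1,"dy":0,"dz":1,"ax":0,"ay":0,"az":0},{"claw":0.08,"dx":0,"dy":0,"dz":1,"ax":0,"ay":0,"az":0},{"claw":0.08,"dx":0,"dy":0,"dz":1,"ax":0,"ay":0,"az":0},{"claw":0.08,"dx":0,"dy":0,"dz":0.8,"ax":0,"ay":0,"az":0},{"claw":0.08,"dx":0,"dy":0,"dz":0.4,"ax":0,"ay":0,"az":0},{"claw":0.08,"dx":0,"dy":0,"dz":0,"ax":0,"ay":0,"az":0}]';python3 -m crank '[{"claw":1,"dx":0,"dy":0,"dz":0,"ax":0,"ay":0,"az":0},{"claw":1,"dx":0,"dy":0,"dz":0,"ax":0,"ay":0,"az":0},{"claw":1,"dx":0,"dy":0,"dz":0,"ax":0,"ay":0,"az":0},{"claw":1,"dx":0,"dy":0,"dz":0,"ax":0,"ay":0,"az":0}]'
```

```text
time: 12.2
ee_pos: [0.535, 0.2791, 0.0214]
eef_rot: [-0.037, 0.999, -0.002, -0.002]
ft_force: [-0.8, -0.0, 0.5]
width: 0.0397
grip_force: 0.0
time: 12.53
ee_pos: [0.5375, 0.2817, 0.0262]
eef_rot: [-0.037, 0.999, 0.001, 0.001]
ft_force: [-0.5, -0.6, 0.6]
width: 0.0209
grip_force: 0.0
```

```bash
python3 -m crank '[{"claw":1,"dx":0,"dy":0,"dz":0,"ax":0,"ay":0,"az":0},{"claw":1,"dx":0,"dy":0,"dz":0,"ax":0,"ay":0,"az":0},{"claw":1,"dx":0,"dy":0,"dz":0,"ax":0,"ay":0,"az":0}]';python3 -m crank '[{"claw":1,"dx":0,"dy":0,"dz":-0.5,"ax":0,"ay":0,"az":0},{"claw":1,"dx":0,"dy":0,"dz":-1,"ax":0,"ay":0,"az":0},{"claw":1,"dx":0,"dy":0,"dz":-1,"ax":0,"ay":0,"az":0},{"claw":1,"dx":0,"dy":0,"dz":-1,"ax":0,"ay":0,"az":0},{"claw":1,"dx":0,"dy":0,"dz":-1,"ax":0,"ay":0,"az":0},{"claw":1,"dx":0,"dy":0,"dz":-1,"ax":0,"ay":0,"az":0}]'; python3 -c "
from tools import *
plan([.47,-.284,.20],5.5)"
```

```text
time: 12.78
ee_pos: [0.5373, 0.2817, 0.0259]
eef_rot: [-0.037, 0.999, 0.001, 0.001]
ft_force: [-0.9, -1.2, 7.1]
width: 0.0154
grip_force: 30.0
time: 13.28
ee_pos: [0.5365, 0.2809, 0.1913]
eef_rot: [-0.037, 0.999, 0.0, 0.0]
ft_force: [1.8, 0.0, -1.1]
width: 0.0151
grip_force: 30.0
t 13.28 p [0.5365 0.2809 0.1913] x [-0.997 -0.074 -0.   ] y [-0.074  0.997  0.   ] z [ 0.  0. -1.] F [ 1.8  0.  -1.1] w 0.0151 g 29.979873597621918 q [-0.71  0.31  0.18  1.58 -0.06  1.25  1.13]
cur yaw 94.2 turn az rows 14.79 d now [  3.6  -18.61  -0.29]
d after turn [-18.53  -4.01  -0.29]
```

```bash
python3 -m crank '[{"claw":1,"dx":0.18,"dy":-0.93,"dz":0,"ax":0,"ay":0,"az":0},{"claw":1,"dx":0.18,"dy":-0.93,"dz":0,"ax":0,"ay":0,"az":0},{"claw":1,"dx":0.18,"dy":-0.93,"dz":0,"ax":0,"ay":0,"az":0},{"claw":1,"dx":0.18,"dy":-0.93,"dz":0,"ax":0,"ay":0,"az":0},{"claw":1,"dx":0.18,"dy":-0.93,"dz":0,"ax":0,"ay":0,"az":0},{"claw":1,"dx":0.18,"dy":-0.93,"dz":0,"ax":0,"ay":0,"az":0},{"claw":1,"dx":0.18,"dy":-0.93,"dz":0,"ax":0,"ay":0,"az":0},{"claw":1,"dx":0.18,"dy":-0.93,"dz":0,"ax":0,"ay":0,"az":0}]';python3 -m crank '[{"claw":1,"dx":0.18,"dy":-0.93,"dz":0,"ax":0,"ay":0,"az":0},{"claw":1,"dx":0.18,"dy":-0.93,"dz":0,"ax":0,"ay":0,"az":0},{"claw":1,"dx":0.18,"dy":-0.93,"dz":0,"ax":0,"ay":0,"az":0},{"claw":1,"dx":0.18,"dy":-0.93,"dz":0,"ax":0,"ay":0,"az":0},{"claw":1,"dx":0.18,"dy":-0.93,"dz":0,"ax":0,"ay":0,"az":0},{"claw":1,"dx":0.18,"dy":-0.93,"dz":0,"ax":0,"ay":0,"az":0},{"claw":1,"dx":0.18,"dy":-0.93,"dz":0,"ax":0,"ay":0,"az":0},{"claw":1,"dx":0.18,"dy":-0.93,"dz":0,"ax":0,"ay":0,"az":0}]';python3 -m crank '[{"claw":1,"dx":0.18,"dy":-0.93,"dz":0,"ax":0,"ay":0,"az":0},{"claw":1,"dx":0.18,"dy":-0.93,"dz":0,"ax":0,"ay":0,"az":0},{"claw":1,"dx":0.18,"dy":-0.93,"dz":0,"ax":0,"ay":0,"az":0},{"claw":1,"dx":0.18,"dy":-0.93,"dz":0,"ax":0,"ay":0,"az":0},{"claw":1,"dx":0,"dy":0,"dz":0,"ax":0,"ay":0,"az":1},{"claw":1,"dx":0,"dy":0,"dz":0,"ax":0,"ay":0,"az":1},{"claw":1,"dx":0,"dy":0,"dz":0,"ax":0,"ay":0,"az":1},{"claw":1,"dx":0,"dy":0,"dz":0,"ax":0,"ay":0,"az":1}]';python3 -m crank '[{"claw":1,"dx":0,"dy":0,"dz":0,"ax":0,"ay":0,"az":1},{"claw":1,"dx":0,"dy":0,"dz":0,"ax":0,"ay":0,"az":1},{"claw":1,"dx":0,"dy":0,"dz":0,"ax":0,"ay":0,"az":1},{"claw":1,"dx":0,"dy":0,"dz":0,"ax":0,"ay":0,"az":1},{"claw":1,"dx":0,"dy":0,"dz":0,"ax":0,"ay":0,"az":1},{"claw":1,"dx":0,"dy":0,"dz":0,"ax":0,"ay":0,"az":1},{"claw":1,"dx":0,"dy":0,"dz":0,"ax":0,"ay":0,"az":1}]'
python3 - <<'E'
from tools import *
a=snap('top','t3.png');b=snap('side','s3.png')
plan([.47,-.284,.027],5.5)
m=mask(b,35,60,box=(200,300,460,380));B=blob(m);print(B[1],[onz(b,*p,.012).round(3) for p in cv2.boxPoints(B[2])])
E
```

```text
time: 13.95
ee_pos: [0.5097, 0.054, 0.1899]
eef_rot: [-0.037, 0.999, 0.0, 0.0]
ft_force: [0.0, -0.4, -0.3]
width: 0.0154
grip_force: 30.0
time: 14.62
ee_pos: [0.483, -0.1718, 0.1899]
eef_rot: [-0.037, 0.999, 0.0, 0.0]
ft_force: [0.4, -0.2, -1.4]
width: 0.0156
grip_force: 30.0
time: 15.28
ee_pos: [0.4699, -0.2835, 0.1897]
eef_rot: [0.175, 0.985, 0.0, -0.0]
ft_force: [0.3, 0.4, -1.7]
width: 0.0157
grip_force: 30.0
time: 15.87
ee_pos: [0.47, -0.2832, 0.1897]
eef_rot: [0.516, 0.857, 0.0, -0.0]
ft_force: [-0.7, 0.5, -0.6]
width: 0.0157
grip_force: 30.0
t 15.97 p [ 0.4701 -0.2832  0.1897] x [-0.471  0.882  0.   ] y [0.882 0.471 0.   ] z [-0.  0. -1.] F [-0.5 -0.4 -0.6] w 0.0153 g 29.98151868581772 q [-0.19  0.23  0.75  1.76 -0.16  1.22  1.09]
cur yaw 28.1 turn az rows 3.77 d now [-0.02 -0.02  5.42]
d after turn [-0.03 -0.01  5.42]
1050 [array([ 0.479, -0.214,  0.012]), array([ 0.658, -0.194,  0.012]), array([ 0.658, -0.215,  0.012]), array([ 0.481, -0.234,  0.012])]
```

View pics/s3.png

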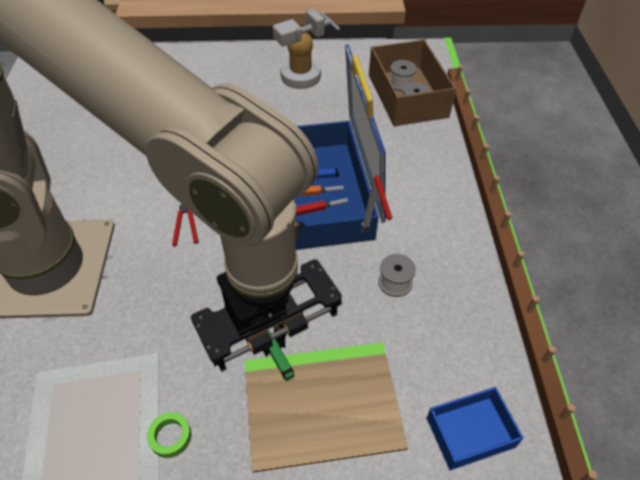

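The board has been knocked towards -y: its corners in the side view are now about (245,361), (384,345), (406,449) and (253,470). The green tool is held with its handle away from the bin, which is right.

Run:
```python
from tools import *
a=r.camera('side');m=mask(a,35,60,s=100,box=(200,300,460,400))
ys,xs=np.where(m)
for x0,x1 in((300,320),(330,350),(365,380)):
    k=(xs>=x0)&(xs<x1);print(x0,np.mean([ys[(xs==x)].min() for x in range(x0,x1)]).round(1),np.mean([ys[(xs==x)].max() for x in range(x0,x1)]).round(1))
P=[onz(a,*p,.012) for p in[(245,361),(384,345),(406,449),(253,470)]]
print(np.round(P,3)); print(np.mean(P,0).round(3),[np.degrees(np.arctan2(*(d[[1,0]]))).round(1) for d in(P[1]-P[0],P[2]-P[3],P[1]-P[2],P[0]-P[3])])
t=cv2.imread('pics/t3.png');t=t[100:400,300:640]
cv2.imwrite('pics/t3c.png',cv2.resize(t,None,fx=2,fy=2))
```

```text
300 352.1 362.9
330 348.2 359.0
365 344.0 354.7
[[ 0.41  -0.222  0.012]
 [ 0.659 -0.199  0.012]
 [ 0.674 -0.383  0.012]
 [ 0.432 -0.408  0.012]]
[ 0.544 -0.303  0.012] [np.float64(5.4), np.float64(5.7), np.float64(94.8), np.float64(96.6)]
```

View pics/t3c.png

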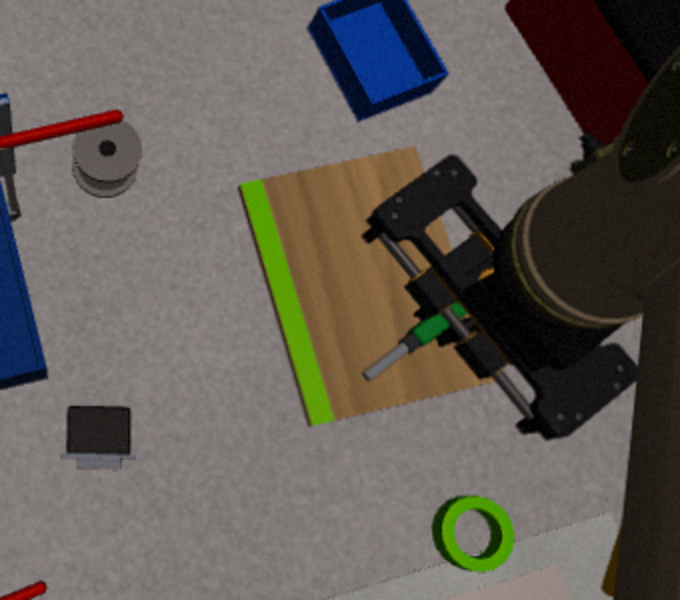

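The top view agrees: the tape runs (420,192)–(455,312), and the tool's tip points towards it. I'll turn square, shift and lower.

```bash
python3 -m crank '[{"claw":1,"dx":0,"dy":0,"dz":0,"ax":0,"ay":0,"az":1},{"claw":1,"dx":0,"dy":0,"dz":0,"ax":0,"ay":0,"az":1},{"claw":1,"dx":0,"dy":0,"dz":0,"ax":0,"ay":0,"az":1},{"claw":1,"dx":0,"dy":0,"dz":0,"ax":0,"ay":0,"az":0.75},{"claw":1,"dx":-0.5,"dy":-0.05,"dz":0,"ax":0,"ay":0,"az":0},{"claw":1,"dx":-0.5,"dy":-0.05,"dz":0,"ax":0,"ay":0,"az":0}]';python3 -m crank '[{"claw":1,"dx":0,"dy":0,"dz":1,"ax":0,"ay":0,"az":0},{"claw":1,"dx":0,"dy":0,"dz":1,"ax":0,"ay":0,"az":0},{"claw":1,"dx":0,"dy":0,"dz":1,"ax":0,"ay":0,"az":0},{"claw":1,"dx":0,"dy":0,"dz":1,"ax":0,"ay":0,"az":0},{"claw":1,"dx":0,"dy":0,"dz":1,"ax":0,"ay":0,"az":0},{"claw":1,"dx":0,"dy":0,"dz":0.2,"ax":0,"ay":0,"az":0},{"claw":1,"dx":0,"dy":0,"dz":0,"ax":0,"ay":0,"az":0}]'; python3 -c "
from tools import *
plan([.470,-.314,.030],5.6)"
```

```text
time: 16.52
ee_pos: [0.4706, -0.3129, 0.1897]
eef_rot: [0.669, 0.743, 0.0, -0.0]
ft_force: [-0.7, -0.5, -0.9]
width: 0.0156
grip_force: 30.0
time: 17.1
ee_pos: [0.4693, -0.313, 0.0327]
eef_rot: [0.67, 0.743, -0.0, -0.002]
ft_force: [0.5, -0.4, 0.4]
width: 0.0157
grip_force: 30.0
t 17.1 p [ 0.4693 -0.313   0.0327] x [-0.103  0.995  0.002] y [ 0.995  0.103 -0.002] z [-0.003  0.002 -1.   ] F [ 0.5 -0.4  0.4] w 0.0157 g 29.99851495027542 q [-0.07  0.49  0.71  1.86 -0.39  0.94  0.92]
cur yaw 5.9 turn az rows 0.05 d now [-0.04  0.02  0.09]
d after turn [-0.04  0.02  0.09]
```

```bash
python3 -m crank '[{"claw":1,"dx":0,"dy":0,"dz":0.07,"ax":0,"ay":0,"az":0},{"claw":1,"dx":0,"dy":0,"dz":0.07,"ax":0,"ay":0,"az":0},{"claw":1,"dx":0,"dy":0,"dz":0,"ax":0,"ay":0,"az":0}]';python3 -m crank '[{"claw":1,"dx":0,"dy":0,"dz":0.07,"ax":0,"ay":0,"az":0},{"claw":1,"dx":0,"dy":0,"dz":0,"ax":0,"ay":0,"az":0}]'
```

```text
time: 17.35
ee_pos: [0.4704, -0.3137, 0.0311]
eef_rot: [0.67, 0.742, 0.001, 0.0]
ft_force: [-5.5, 4.2, 15.2]
width: 0.0157
grip_force: 30.0
time: 17.52
ee_pos: [0.4705, -0.314, 0.0303]
eef_rot: [0.67, 0.742, 0.001, 0.0]
ft_force: [-9.5, 6.6, 31.8]
width: 0.0158
grip_force: 30.0
```

```bash
python3 -m crank '[{"claw":1,"dx":0,"dy":0,"dz":-0.07,"ax":0,"ay":0,"az":0},{"claw":0.08,"dx":0,"dy":0,"dz":0,"ax":0,"ay":0,"az":0},{"claw":0.08,"dx":0,"dy":0,"dz":0,"ax":0,"ay":0,"az":0},{"claw":0.08,"dx":0,"dy":0,"dz":-0.5,"ax":0,"ay":0,"az":0},{"claw":0.08,"dx":0,"dy":0,"dz":-1,"ax":0,"ay":0,"az":0},{"claw":0.08,"dx":0,"dy":0,"dz":-1,"ax":0,"ay":0,"az":-1},{"claw":0.08,"dx":0,"dy":0,"dz":-1,"ax":0,"ay":0,"az":-1},{"claw":0.08,"dx":0,"dy":0,"dz":-1,"ax":0,"ay":0,"az":-1}]';python3 -m crank '[{"claw":0.08,"dx":0,"dy":0,"dz":-0.8,"ax":0,"ay":0,"az":-1},{"claw":0.08,"dx":0,"dy":0,"dz":0,"ax":0,"ay":0,"az":-1},{"claw":0.08,"dx":0,"dy":0,"dz":0,"ax":0,"ay":0,"az":-1},{"claw":0.08,"dx":0,"dy":0,"dz":0,"ax":0,"ay":0,"az":-1},{"claw":0.08,"dx":0,"dy":0,"dz":0,"ax":0,"ay":0,"az":-1},{"claw":0.08,"dx":0,"dy":0,"dz":0,"ax":0,"ay":0,"az":-1},{"claw":0.08,"dx":0,"dy":0,"dz":0,"ax":0,"ay":0,"az":-1},{"claw":0.08,"dx":0,"dy":0,"dz":0,"ax":0,"ay":0,"az":-1}]';python3 -m crank '[{"claw":0.08,"dx":0,"dy":0,"dz":0,"ax":0,"ay":0,"az":-1},{"claw":0.08,"dx":0,"dy":0,"dz":0,"ax":0,"ay":0,"az":-1},{"claw":0.08,"dx":0,"dy":0,"dz":0,"ax":0,"ay":0,"az":-1},{"claw":0.08,"dx":0,"dy":0,"dz":0,"ax":0,"ay":0,"az":-0.7},{"claw":0.08,"dx":-0.2,"dy":0.94,"dz":0,"ax":0,"ay":0,"az":0},{"claw":0.08,"dx":-0.2,"dy":0.94,"dz":0,"ax":0,"ay":0,"az":0},{"claw":0.08,"dx":-0.2,"dy":0.94,"dz":0,"ax":0,"ay":0,"az":0},{"claw":0.08,"dx":-0.2,"dy":0.94,"dz":0,"ax":0,"ay":0,"az":0}]'; python3 -m crank '[{"claw":0.08,"dx":-0.2,"dy":0.94,"dz":0,"ax":0,"ay":0,"az":0},{"claw":0.08,"dx":-0.2,"dy":0.94,"dz":0,"ax":0,"ay":0,"az":0},{"claw":0.08,"dx":-0.2,"dy":0.94,"dz":0,"ax":0,"ay":0,"az":0},{"claw":0.08,"dx":-0.2,"dy":0.94,"dz":0,"ax":0,"ay":0,"az":0},{"claw":0.08,"dx":-0.2,"dy":0.94,"dz":0,"ax":0,"ay":0,"az":0},{"claw":0.08,"dx":-0.2,"dy":0.94,"dz":0,"ax":0,"ay":0,"az":0},{"claw":0.08,"dx":-0.2,"dy":0.94,"dz":0,"ax":0,"ay":0,"az":0}]';python3 -m crank '[{"claw":0.08,"dx":-0.2,"dy":0.94,"dz":0,"ax":0,"ay":0,"az":0},{"claw":0.08,"dx":-0.2,"dy":0.94,"dz":0,"ax":0,"ay":0,"az":0},{"claw":0.08,"dx":-0.2,"dy":0.94,"dz":0,"ax":0,"ay":0,"az":0},{"claw":0.08,"dx":-0.2,"dy":0.94,"dz":0,"ax":0,"ay":0,"az":0},{"claw":0.08,"dx":-0.2,"dy":0.94,"dz":0,"ax":0,"ay":0,"az":0},{"claw":0.08,"dx":-0.2,"dy":0.94,"dz":0,"ax":0,"ay":0,"az":0},{"claw":0.08,"dx":-0.2,"dy":0.94,"dz":0,"ax":0,"ay":0,"az":0},{"claw":0.08,"dx":-0.2,"dy":0.94,"dz":0,"ax":0,"ay":0,"az":0}]' | head -3
python3 - <<'E'
from tools import *
plan([.542,.230,.021],94)
b=snap('side');
m=mask(b,110,125,s=150,v=130,box=(285,145,350,222));
if m.any():
    q=blob(m);print(q[1],onz(b,*q[0],.02))
E
```

```text
time: 18.18
ee_pos: [0.4699, -0.3135, 0.1658]
eef_rot: [0.544, 0.839, -0.0, -0.0]
ft_force: [1.0, 0.3, -0.2]
width: 0.0394
grip_force: 0.0
time: 18.85
ee_pos: [0.4701, -0.3134, 0.1883]
eef_rot: [0.156, 0.988, 0.0, -0.0]
ft_force: [0.2, 0.3, -0.1]
width: 0.0398
grip_force: 0.0
time: 19.52
ee_pos: [0.4863, -0.1981, 0.1884]
eef_rot: [-0.034, 0.999, 0.0, -0.0]
ft_force: [-0.5, 0.0, 0.7]
width: 0.0399
grip_force: 0.0
time: 20.1
ee_pos: [0.5148, 0.0019, 0.1885]
eef_rot: [-0.035, 0.999, 0.0, 0.0]
ft_force: [0.5, -0.1, 0.5]
width: 0.04
grip_force: 0.0
time: 20.77
ee_pos: [0.5472, 0.2303, 0.1883]
eef_rot: [-0.035, 0.999, 0.0, -0.0]
t 20.77 p [0.5472 0.2303 0.1883] x [-0.998 -0.069  0.   ] y [-0.069  0.998  0.   ] z [-0.  0. -1.] F [ 0.7 -0.4 -1.1] w 0.0401 g 0.0 q [-0.63  0.29  0.18  1.62 -0.05  1.24  1.21]
cur yaw 94.0 turn az rows -0.01 d now [0.17 0.   5.58]
d after turn [0.17 0.   5.58]
115 [0.55721455 0.23746947 0.02      ]
```

```bash
python3 -m crank '[{"claw":0.08,"dx":0.17,"dy":0.05,"dz":1,"ax":0,"ay":0,"az":0},{"claw":0.08,"dx":0,"dy":0,"dz":1,"ax":0,"ay":0,"az":0},{"claw":0.08,"dx":0,"dy":0,"dz":1,"ax":0,"ay":0,"az":0},{"claw":0.08,"dx":0,"dy":0,"dz":1,"ax":0,"ay":0,"az":0},{"claw":0.08,"dx":0,"dy":0,"dz":1,"ax":0,"ay":0,"az":0},{"claw":0.08,"dx":0,"dy":0,"dz":0.5,"ax":0,"ay":0,"az":0},{"claw":0.08,"dx":0,"dy":0,"dz":0,"ax":0,"ay":0,"az":0}]';python3 -m crank '[{"claw":1,"dx":0,"dy":0,"dz":0,"ax":0,"ay":0,"az":0},{"claw":1,"dx":0,"dy":0,"dz":0,"ax":0,"ay":0,"az":0},{"claw":1,"dx":0,"dy":0,"dz":0,"ax":0,"ay":0,"az":0},{"claw":1,"dx":0,"dy":0,"dz":0,"ax":0,"ay":0,"az":0},{"claw":1,"dx":0,"dy":0,"dz":0,"ax":0,"ay":0,"az":0},{"claw":1,"dx":0,"dy":0,"dz":0,"ax":0,"ay":0,"az":0},{"claw":1,"dx":0,"dy":0,"dz":0,"ax":0,"ay":0,"az":0}]';python3 -m crank '[{"claw":1,"dx":0,"dy":0,"dz":-0.5,"ax":0,"ay":0,"az":0},{"claw":1,"dx":0,"dy":0,"dz":-1,"ax":0,"ay":0,"az":0},{"claw":1,"dx":0,"dy":0,"dz":-1,"ax":0,"ay":0,"az":0},{"claw":1,"dx":0,"dy":0,"dz":-1,"ax":0,"ay":0,"az":0},{"claw":1,"dx":0,"dy":0,"dz":-1,"ax":0,"ay":0,"az":0},{"claw":1,"dx":0,"dy":0,"dz":-1,"ax":0,"ay":0,"az":0}]'
python3 - <<'E'
from tools import *
plan([.521,-.309,.19],5.6)
b=snap('side')
m=mask(b,35,60,s=100,box=(200,300,460,400));xs=np.where(m.any(0))[0];print(xs.min(),xs.max())
P=[]
for x in(250,270,290,310,330,350,370):
    y=np.where(m[:,x])[0];print(x,y.min() if len(y) else None,end=' ')
y=np.where(m[:,252])[0].min(),np.where(m[:,380])[0].min();A=onz(b,252,y[0],.012);B=onz(b,380,y[1],.012);print(A,B,np.degrees(np.arctan2(*(B-A)[[1,0]])))
E
```

```text
time: 21.4
ee_pos: [0.5398, 0.2288, 0.0197]
eef_rot: [-0.035, 0.999, -0.001, -0.003]
ft_force: [-0.5, 0.3, -0.1]
width: 0.04
grip_force: 0.0
time: 21.98
ee_pos: [0.5427, 0.2305, 0.0247]
eef_rot: [-0.034, 0.999, 0.001, 0.001]
ft_force: [-1.4, 0.4, 7.1]
width: 0.0154
grip_force: 29.8
time: 22.48
ee_pos: [0.5418, 0.2297, 0.1903]
eef_rot: [-0.034, 0.999, 0.0, 0.0]
ft_force: [0.6, 0.1, -0.2]
width: 0.0154
grip_force: 29.8
t 22.48 p [0.5418 0.2297 0.1903] x [-0.998 -0.068 -0.   ] y [-0.068  0.998  0.   ] z [ 0.  0. -1.] F [ 0.6  0.1 -0.2] w 0.0154 g 29.827880859375 q [-0.63  0.28  0.18  1.63 -0.05  1.24  1.2 ]
cur yaw 93.9 turn az rows 14.72 d now [ 1.920e+00 -1.787e+01  1.000e-02]
d after turn [-1.78e+01 -2.44e+00  1.00e-02]
245 384
250 360 270 357 290 355 310 352 330 349 350 347 370 344 [ 0.42251412 -0.21885767  0.012     ] [ 0.65205228 -0.19480245  0.012     ] 5.98266392463546
```

```bash
python3 -m crank '[{"claw":1,"dx":0.11,"dy":-0.94,"dz":0,"ax":0,"ay":0,"az":0},{"claw":1,"dx":0.11,"dy":-0.94,"dz":0,"ax":0,"ay":0,"az":0},{"claw":1,"dx":0.11,"dy":-0.94,"dz":0,"ax":0,"ay":0,"az":0},{"claw":1,"dx":0.11,"dy":-0.94,"dz":0,"ax":0,"ay":0,"az":0},{"claw":1,"dx":0.11,"dy":-0.94,"dz":0,"ax":0,"ay":0,"az":0},{"claw":1,"dx":0.11,"dy":-0.94,"dz":0,"ax":0,"ay":0,"az":0},{"claw":1,"dx":0.11,"dy":-0.94,"dz":0,"ax":0,"ay":0,"az":0},{"claw":1,"dx":0.11,"dy":-0.94,"dz":0,"ax":0,"ay":0,"az":0}]';python3 -m crank '[{"claw":1,"dx":0.1,"dy":-0.94,"dz":0,"ax":0,"ay":0,"az":0},{"claw":1,"dx":0.1,"dy":-0.94,"dz":0,"ax":0,"ay":0,"az":0},{"claw":1,"dx":0.1,"dy":-0.94,"dz":0,"ax":0,"ay":0,"az":0},{"claw":1,"dx":0.1,"dy":-0.94,"dz":0,"ax":0,"ay":0,"az":0},{"claw":1,"dx":0.1,"dy":-0.94,"dz":0,"ax":0,"ay":0,"az":0},{"claw":1,"dx":0.1,"dy":-0.94,"dz":0,"ax":0,"ay":0,"az":0},{"claw":1,"dx":0.1,"dy":-0.94,"dz":0,"ax":0,"ay":0,"az":0},{"claw":1,"dx":0.1,"dy":-0.94,"dz":0,"ax":0,"ay":0,"az":0}]';python3 -m crank '[{"claw":1,"dx":0.1,"dy":-0.94,"dz":0,"ax":0,"ay":0,"az":0},{"claw":1,"dx":0.1,"dy":-0.94,"dz":0,"ax":0,"ay":0,"az":0},{"claw":1,"dx":0.1,"dy":-0.94,"dz":0,"ax":0,"ay":0,"az":0},{"claw":1,"dx":0,"dy":0,"dz":0,"ax":0,"ay":0,"az":1},{"claw":1,"dx":0,"dy":0,"dz":0,"ax":0,"ay":0,"az":1},{"claw":1,"dx":0,"dy":0,"dz":0,"ax":0,"ay":0,"az":1},{"claw":1,"dx":0,"dy":0,"dz":0,"ax":0,"ay":0,"az":1}]';python3 -m crank '[{"claw":1,"dx":0,"dy":0,"dz":0,"ax":0,"ay":0,"az":1},{"claw":1,"dx":0,"dy":0,"dz":0,"ax":0,"ay":0,"az":1},{"claw":1,"dx":0,"dy":0,"dz":0,"ax":0,"ay":0,"az":1},{"claw":1,"dx":0,"dy":0,"dz":0,"ax":0,"ay":0,"az":1},{"claw":1,"dx":0,"dy":0,"dz":0,"ax":0,"ay":0,"az":1},{"claw":1,"dx":0,"dy":0,"dz":0,"ax":0,"ay":0,"az":1},{"claw":1,"dx":0,"dy":0,"dz":0,"ax":0,"ay":0,"az":1}]';python3 -m crank '[{"claw":1,"dx":0,"dy":0,"dz":0,"ax":0,"ay":0,"az":1},{"claw":1,"dx":0,"dy":0,"dz":0,"ax":0,"ay":0,"az":1},{"claw":1,"dx":0,"dy":0,"dz":0,"ax":0,"ay":0,"az":1},{"claw":1,"dx":0,"dy":0,"dz":0,"ax":0,"ay":0,"az":0.7}]' | tail -2
python3 - <<'E'
from tools import *
plan([.5195,-.3095,.032],5.8)
b=snap('side','s4.png')
m=mask(b,35,60,s=100,box=(200,300,460,400));
for x in(250,370,380):
    y=np.where(m[:,x])[0];print(x,y.min() if len(y) else None,end=' ')
E
```

```text
time: 23.2
ee_pos: [0.5308, 0.0017, 0.1886]
eef_rot: [-0.034, 0.999, 0.0, 0.0]
ft_force: [0.5, 0.6, -0.6]
width: 0.0154
grip_force: 29.8
time: 23.87
ee_pos: [0.5223, -0.225, 0.1886]
eef_rot: [-0.034, 0.999, 0.0, 0.0]
ft_force: [1.4, 1.0, -0.3]
width: 0.0157
grip_force: 29.8
time: 24.45
ee_pos: [0.5193, -0.3088, 0.1883]
eef_rot: [0.177, 0.984, 0.0, -0.0]
ft_force: [-0.7, 0.5, 0.8]
width: 0.0155
grip_force: 29.8
time: 25.03
ee_pos: [0.5194, -0.3085, 0.1884]
eef_rot: [0.518, 0.855, 0.0, -0.0]
ft_force: [0.0, 0.2, -0.8]
width: 0.0156
grip_force: 29.8
width: 0.0152
grip_force: 29.8
t 25.37 p [ 0.5194 -0.3085  0.1884] x [-0.094  0.996  0.   ] y [0.996 0.094 0.   ] z [ 0.  0. -1.] F [ 0.6  0.2 -1.3] w 0.0152 g 29.826445877552032 q [-0.16  0.39  0.8   1.62 -0.29  1.26  0.78]
cur yaw 5.4 turn az rows -0.07 d now [-0.03  0.    5.21]
d after turn [-0.04  0.    5.21]
250 362 370 354 380 343
```

View pics/s4.png

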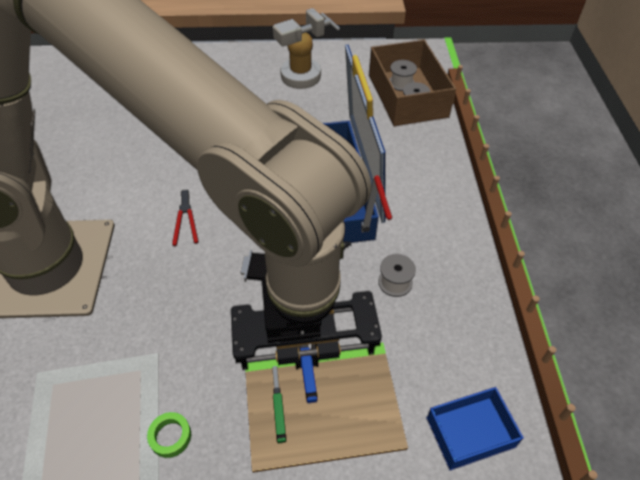

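Green lies flat and square, tip (276,368) towards the tape, well inside the board. Now lowering blue beside it.

```bash
python3 -m crank '[{"claw":1,"dx":0,"dy":0,"dz":1,"ax":0,"ay":0,"az":0},{"claw":1,"dx":0,"dy":0,"dz":1,"ax":0,"ay":0,"az":0},{"claw":1,"dx":0,"dy":0,"dz":1,"ax":0,"ay":0,"az":0},{"claw":1,"dx":0,"dy":0,"dz":1,"ax":0,"ay":0,"az":0},{"claw":1,"dx":0,"dy":0,"dz":0.9,"ax":0,"ay":0,"az":0},{"claw":1,"dx":0,"dy":0,"dz":0.3,"ax":0,"ay":0,"az":0},{"claw":1,"dx":0,"dy":0,"dz":0.05,"ax":0,"ay":0,"az":0},{"claw":1,"dx":0,"dy":0,"dz":0,"ax":0,"ay":0,"az":0}]';python3 -m crank '[{"claw":0.08,"dx":0,"dy":0,"dz":0,"ax":0,"ay":0,"az":0},{"claw":0.08,"dx":0,"dy":0,"dz":0,"ax":0,"ay":0,"az":0},{"claw":0.08,"dx":0,"dy":0,"dz":-0.5,"ax":0,"ay":0,"az":0},{"claw":0.08,"dx":0,"dy":0,"dz":-1,"ax":0,"ay":0,"az":0},{"claw":0.08,"dx":0,"dy":0,"dz":-1,"ax":0,"ay":0,"az":0},{"claw":0.08,"dx":0,"dy":0,"dz":-1,"ax":0,"ay":0,"az":0},{"claw":0.08,"dx":0,"dy":0,"dz":-1,"ax":0,"ay":0,"az":0},{"claw":0.08,"dx":0,"dy":0,"dz":-0.8,"ax":0,"ay":0,"az":0}]'; python3 -c "
from tools import *
print('orange y -86.5');plan([.538,.181,.19],-86.5)"
```

```text
time: 26.08
ee_pos: [0.5193, -0.3087, 0.031]
eef_rot: [0.671, 0.742, -0.0, -0.0]
ft_force: [0.6, -0.2, -0.5]
width: 0.0156
grip_force: 30.0
time: 26.75
ee_pos: [0.5198, -0.3091, 0.1932]
eef_rot: [0.671, 0.742, 0.001, 0.001]
ft_force: [0.6, 0.2, 0.3]
width: 0.0398
grip_force: 0.0
orange y -86.5
t 26.75 p [ 0.5198 -0.3091  0.1932] x [-0.1    0.995 -0.001] y [0.995 0.1   0.003] z [ 0.003 -0.001 -1.   ] F [0.6 0.2 0.3] w 0.0398 g 0.0 q [-0.16  0.38  0.8   1.61 -0.29  1.27  0.79]
cur yaw 5.7 turn az rows 15.37 d now [16.19  2.23  0.1 ]
d after turn [  1.6  -16.27   0.06]
```

```bash
python3 -m crank '[{"claw":0.08,"dx":0,"dy":0,"dz":0,"ax":0,"ay":0,"az":1},{"claw":0.08,"dx":0,"dy":0,"dz":0,"ax":0,"ay":0,"az":1},{"claw":0.08,"dx":0,"dy":0,"dz":0,"ax":0,"ay":0,"az":1},{"claw":0.08,"dx":0,"dy":0,"dz":0,"ax":0,"ay":0,"az":1},{"claw":0.08,"dx":0,"dy":0,"dz":0,"ax":0,"ay":0,"az":1},{"claw":0.08,"dx":0,"dy":0,"dz":0,"ax":0,"ay":0,"az":1},{"claw":0.08,"dx":0,"dy":0,"dz":0,"ax":0,"ay":0,"az":1},{"claw":0.08,"dx":0,"dy":0,"dz":0,"ax":0,"ay":0,"az":1}]';python3 -m crank '[{"claw":0.08,"dx":0,"dy":0,"dz":0,"ax":0,"ay":0,"az":1},{"claw":0.08,"dx":0,"dy":0,"dz":0,"ax":0,"ay":0,"az":1},{"claw":0.08,"dx":0,"dy":0,"dz":0,"ax":0,"ay":0,"az":1},{"claw":0.08,"dx":0,"dy":0,"dz":0,"ax":0,"ay":0,"az":1},{"claw":0.08,"dx":0,"dy":0,"dz":0,"ax":0,"ay":0,"az":1},{"claw":0.08,"dx":0,"dy":0,"dz":0,"ax":0,"ay":0,"az":1},{"claw":0.08,"dx":0,"dy":0,"dz":0,"ax":0,"ay":0,"az":1},{"claw":0.08,"dx":0,"dy":0,"dz":0,"ax":0,"ay":0,"az":0.4}]'; python3 -m crank '[{"claw":0.08,"dx":0.09,"dy":-0.96,"dz":0,"ax":0,"ay":0,"az":0},{"claw":0.08,"dx":0.09,"dy":-0.96,"dz":0,"ax":0,"ay":0,"az":0},{"claw":0.08,"dx":0.09,"dy":-0.96,"dz":0,"ax":0,"ay":0,"az":0},{"claw":0.08,"dx":0.09,"dy":-0.96,"dz":0,"ax":0,"ay":0,"az":0},{"claw":0.08,"dx":0.09,"dy":-0.96,"dz":0,"ax":0,"ay":0,"az":0},{"claw":0.08,"dx":0.09,"dy":-0.96,"dz":0,"ax":0,"ay":0,"az":0},{"claw":0.08,"dx":0.09,"dy":-0.96,"dz":0,"ax":0,"ay":0,"az":0},{"claw":0.08,"dx":0.09,"dy":-0.96,"dz":0,"ax":0,"ay":0,"az":0}]';python3 -m crank '[{"claw":0.08,"dx":0.09,"dy":-0.96,"dz":0,"ax":0,"ay":0,"az":0},{"claw":0.08,"dx":0.09,"dy":-0.96,"dz":0,"ax":0,"ay":0,"az":0},{"claw":0.08,"dx":0.09,"dy":-0.96,"dz":0,"ax":0,"ay":0,"az":0},{"claw":0.08,"dx":0.09,"dy":-0.96,"dz":0,"ax":0,"ay":0,"az":0},{"claw":0.08,"dx":0.09,"dy":-0.96,"dz":0,"ax":0,"ay":0,"az":0},{"claw":0.08,"dx":0.09,"dy":-0.96,"dz":0,"ax":0,"ay":0,"az":0},{"claw":0.08,"dx":0.09,"dy":-0.96,"dz":0,"ax":0,"ay":0,"az":0},{"claw":0.08,"dx":0.09,"dy":-0.96,"dz":0,"ax":0,"ay":0,"az":0}]';python3 - <<'E'
from tools import *
plan([.538,.181,.021],-86.5)
b=snap('side')
for n,h in[('orange',(9,17)),('red',(0,4))]:
    m=mask(b,*h,s=150,v=100,box=(285,145,350,222))
    if m.any(): q=blob(m);print(n,q[1],onz(b,*q[0],.02))
E
```

```text
time: 27.42
ee_pos: [0.5196, -0.3087, 0.1908]
eef_rot: [0.915, 0.402, 0.001, 0.0]
ft_force: [0.4, -0.5, -0.4]
width: 0.0397
grip_force: 0.0
time: 28.08
ee_pos: [0.5197, -0.3085, 0.1906]
eef_rot: [1.0, 0.026, 0.0, 0.0]
ft_force: [0.2, -0.8, 0.7]
width: 0.0401
grip_force: 0.0
time: 28.75
ee_pos: [0.5277, -0.0759, 0.1906]
eef_rot: [1.0, 0.029, 0.001, -0.001]
ft_force: [0.8, -0.6, -0.1]
width: 0.0397
grip_force: 0.0
time: 29.42
ee_pos: [0.5359, 0.1556, 0.1907]
eef_rot: [1.0, 0.029, 0.0, -0.001]
ft_force: [0.5, -0.6, 0.8]
width: 0.0401
grip_force: 0.0
t 29.42 p [0.5359 0.1556 0.1907] x [0.998 0.059 0.001] y [ 0.059 -0.998 -0.001] z [ 0.001  0.001 -1.   ] F [ 0.5 -0.6  0.8] w 0.0401 g 0.0 q [-1.33  0.42  1.22  1.75 -0.41  1.27 -1.52]
cur yaw -86.6 turn az rows -0.02 d now [ 0.12 -0.83  5.66]
d after turn [ 0.12 -0.83  5.66]
orange 168 [0.52263713 0.18022374 0.02      ]
red 126 [0.53209069 0.13007085 0.02      ]
```

```bash
python3 -m crank '[{"claw":0.08,"dx":0.12,"dy":-0.83,"dz":0,"ax":0,"ay":0,"az":0},{"claw":0.08,"dx":0,"dy":0,"dz":1,"ax":0,"ay":0,"az":0},{"claw":0.08,"dx":0,"dy":0,"dz":1,"ax":0,"ay":0,"az":0},{"claw":0.08,"dx":0,"dy":0,"dz":1,"ax":0,"ay":0,"az":0},{"claw":0.08,"dx":0,"dy":0,"dz":1,"ax":0,"ay":0,"az":0},{"claw":0.08,"dx":0,"dy":0,"dz":1,"ax":0,"ay":0,"az":0},{"claw":0.08,"dx":0,"dy":0,"dz":0.6,"ax":0,"ay":0,"az":0},{"claw":0.08,"dx":0,"dy":0,"dz":0,"ax":0,"ay":0,"az":0}]';python3 -m crank '[{"claw":1,"dx":0,"dy":0,"dz":0,"ax":0,"ay":0,"az":0},{"claw":1,"dx":0,"dy":0,"dz":0,"ax":0,"ay":0,"az":0},{"claw":1,"dx":0,"dy":0,"dz":0,"ax":0,"ay":0,"az":0},{"claw":1,"dx":0,"dy":0,"dz":0,"ax":0,"ay":0,"az":0},{"claw":1,"dx":0,"dy":0,"dz":0,"ax":0,"ay":0,"az":0},{"claw":1,"dx":0,"dy":0,"dz":0,"ax":0,"ay":0,"az":0},{"claw":1,"dx":0,"dy":0,"dz":0,"ax":0,"ay":0,"az":0}]';python3 -m crank '[{"claw":1,"dx":0,"dy":0,"dz":-0.5,"ax":0,"ay":0,"az":0},{"claw":1,"dx":0,"dy":0,"dz":-1,"ax":0,"ay":0,"az":0},{"claw":1,"dx":0,"dy":0,"dz":-1,"ax":0,"ay":0,"az":0},{"claw":1,"dx":0,"dy":0,"dz":-1,"ax":0,"ay":0,"az":0},{"claw":1,"dx":0,"dy":0,"dz":-1,"ax":0,"ay":0,"az":0},{"claw":1,"dx":0,"dy":0,"dz":-1,"ax":0,"ay":0,"az":0}]'
python3 - <<'E'
from tools import *
plan([.569,-.3045,.19],5.6)
b=snap('side')
m=mask(b,35,60,s=100,box=(200,300,460,400));
for x in(250,310,370,380):
    y=np.where(m[:,x])[0];print(x,y.min() if len(y) else None,end=' ')
E
```

```text
time: 30.13
ee_pos: [0.5369, 0.1785, 0.0198]
eef_rot: [1.0, 0.029, -0.001, 0.001]
ft_force: [0.1, -1.0, -0.2]
width: 0.0403
grip_force: 0.0
time: 30.72
ee_pos: [0.5385, 0.1795, 0.023]
eef_rot: [1.0, 0.029, 0.0, -0.001]
ft_force: [-1.4, 0.7, 7.3]
width: 0.0156
grip_force: 30.0
time: 31.22
ee_pos: [0.5378, 0.1783, 0.1895]
eef_rot: [1.0, 0.028, 0.0, -0.0]
ft_force: [0.7, -0.2, -0.7]
width: 0.0156
grip_force: 30.0
t 31.22 p [0.5378 0.1783 0.1895] x [0.998 0.057 0.   ] y [ 0.057 -0.998 -0.   ] z [ 0.  0. -1.] F [ 0.7 -0.2 -0.7] w 0.0156 g 29.996564984321594 q [-1.34  0.44  1.2   1.72 -0.43  1.28 -1.55]
cur yaw -86.7 turn az rows -15.39 d now [ 0.12 16.13 -0.02]
d after turn [-16.12  -0.54  -0.02]
250 360 310 352 370 344 380 343
```

```bash
python3 -m crank '[{"claw":1,"dx":0.01,"dy":0.95,"dz":0,"ax":0,"ay":0,"az":0},{"claw":1,"dx":0.01,"dy":0.95,"dz":0,"ax":0,"ay":0,"az":0},{"claw":1,"dx":0.01,"dy":0.95,"dz":0,"ax":0,"ay":0,"az":0},{"claw":1,"dx":0.01,"dy":0.95,"dz":0,"ax":0,"ay":0,"az":0},{"claw":1,"dx":0.01,"dy":0.95,"dz":0,"ax":0,"ay":0,"az":0},{"claw":1,"dx":0.01,"dy":0.95,"dz":0,"ax":0,"ay":0,"az":0},{"claw":1,"dx":0.01,"dy":0.95,"dz":0,"ax":0,"ay":0,"az":0},{"claw":1,"dx":0.01,"dy":0.95,"dz":0,"ax":0,"ay":0,"az":0}]';python3 -m crank '[{"claw":1,"dx":0.01,"dy":0.95,"dz":0,"ax":0,"ay":0,"az":0},{"claw":1,"dx":0.01,"dy":0.95,"dz":0,"ax":0,"ay":0,"az":0},{"claw":1,"dx":0.01,"dy":0.95,"dz":0,"ax":0,"ay":0,"az":0},{"claw":1,"dx":0.01,"dy":0.95,"dz":0,"ax":0,"ay":0,"az":0},{"claw":1,"dx":0.01,"dy":0.95,"dz":0,"ax":0,"ay":0,"az":0},{"claw":1,"dx":0.01,"dy":0.95,"dz":0,"ax":0,"ay":0,"az":0},{"claw":1,"dx":0.01,"dy":0.95,"dz":0,"ax":0,"ay":0,"az":0},{"claw":1,"dx":0.01,"dy":0.95,"dz":0,"ax":0,"ay":0,"az":0}]';python3 -m crank '[{"claw":1,"dx":0.01,"dy":0.95,"dz":0,"ax":0,"ay":0,"az":0},{"claw":1,"dx":0,"dy":0,"dz":0,"ax":0,"ay":0,"az":-1},{"claw":1,"dx":0,"dy":0,"dz":0,"ax":0,"ay":0,"az":-1},{"claw":1,"dx":0,"dy":0,"dz":0,"ax":0,"ay":0,"az":-1},{"claw":1,"dx":0,"dy":0,"dz":0,"ax":0,"ay":0,"az":-1},{"claw":1,"dx":0,"dy":0,"dz":0,"ax":0,"ay":0,"az":-1},{"claw":1,"dx":0,"dy":0,"dz":0,"ax":0,"ay":0,"az":-1},{"claw":1,"dx":0,"dy":0,"dz":0,"ax":0,"ay":0,"az":-1}]';python3 -m crank '[{"claw":1,"dx":0,"dy":0,"dz":0,"ax":0,"ay":0,"az":-1},{"claw":1,"dx":0,"dy":0,"dz":0,"ax":0,"ay":0,"az":-1},{"claw":1,"dx":0,"dy":0,"dz":0,"ax":0,"ay":0,"az":-1},{"claw":1,"dx":0,"dy":0,"dz":0,"ax":0,"ay":0,"az":-1},{"claw":1,"dx":0,"dy":0,"dz":0,"ax":0,"ay":0,"az":-1},{"claw":1,"dx":0,"dy":0,"dz":0,"ax":0,"ay":0,"az":-1},{"claw":1,"dx":0,"dy":0,"dz":0,"ax":0,"ay":0,"az":-1},{"claw":1,"dx":0,"dy":0,"dz":0,"ax":0,"ay":0,"az":-1}]'
python3 - <<'E'
from tools import *
plan([.569,-.3045,.032],5.6)
b=snap('side','s5.png')
m=mask(b,35,60,s=100,box=(200,300,460,400));
for x in(250,310,370,380):
    y=np.where(m[:,x])[0];print(x,y.min() if len(y) else None,end=' ')
E
```

```text
time: 31.93
ee_pos: [0.5533, -0.0501, 0.1878]
eef_rot: [1.0, 0.029, 0.0, -0.0]
ft_force: [1.4, 0.4, -0.2]
width: 0.0155
grip_force: 30.0
time: 32.6
ee_pos: [0.5689, -0.2775, 0.1877]
eef_rot: [1.0, 0.029, 0.0, 0.0]
ft_force: [0.6, 0.1, -0.2]
width: 0.0155
grip_force: 30.0
time: 33.27
ee_pos: [0.5708, -0.3047, 0.1879]
eef_rot: [0.922, 0.387, -0.0, 0.0]
ft_force: [-0.2, 0.6, -0.8]
width: 0.0153
grip_force: 30.0
time: 33.93
ee_pos: [0.5708, -0.3048, 0.1878]
eef_rot: [0.685, 0.729, -0.0, 0.0]
ft_force: [0.5, 0.5, -0.7]
width: 0.0156
grip_force: 30.0
t 33.93 p [ 0.5708 -0.3048  0.1878] x [-0.062  0.998 -0.001] y [ 0.998  0.062 -0.   ] z [-0.    -0.001 -1.   ] F [ 0.5  0.5 -0.7] w 0.0156 g 29.995982944965363 q [-0.1   0.48  0.72  1.49 -0.32  1.29  0.71]
cur yaw 3.6 turn az rows -0.34 d now [ 0.02 -0.06  5.19]
d after turn [ 0.02 -0.06  5.19]
250 360 310 354 370 None 380 349
```

```bash
python3 -m crank '[{"claw":1,"dx":0,"dy":-0.05,"dz":1,"ax":0,"ay":0,"az":-0.34},{"claw":1,"dx":0,"dy":0,"dz":1,"ax":0,"ay":0,"az":0},{"claw":1,"dx":0,"dy":0,"dz":1,"ax":0,"ay":0,"az":0},{"claw":1,"dx":0,"dy":0,"dz":1,"ax":0,"ay":0,"az":0},{"claw":1,"dx":0,"dy":0,"dz":0.9,"ax":0,"ay":0,"az":0},{"claw":1,"dx":0,"dy":0,"dz":0.3,"ax":0,"ay":0,"az":0},{"claw":1,"dx":0,"dy":0,"dz":0.02,"ax":0,"ay":0,"az":0},{"claw":1,"dx":0,"dy":0,"dz":0,"ax":0,"ay":0,"az":0}]'
```

```text
time: 34.65
ee_pos: [0.5697, -0.3049, 0.0311]
eef_rot: [0.674, 0.739, -0.0, 0.0]
ft_force: [-0.1, -0.2, 0.1]
width: 0.0159
grip_force: 30.0
```

View pics/s5.png

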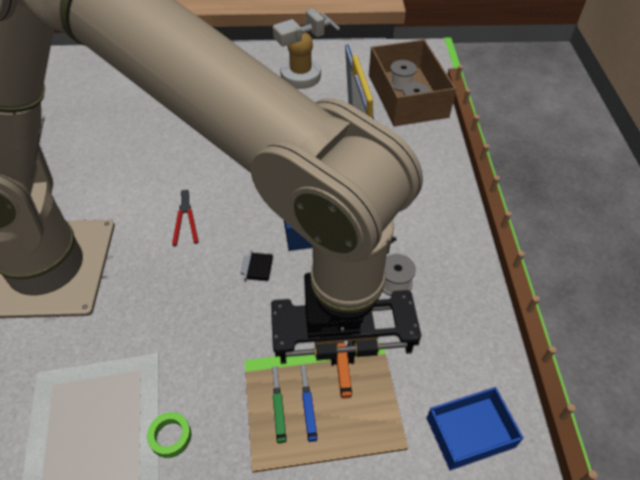

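The side view shows green and blue lying parallel, tips towards the tape, with orange held beyond them. I'll release orange and go to red.

```bash
python3 -m crank '[{"claw":0.08,"dx":0,"dy":0,"dz":0,"ax":0,"ay":0,"az":0},{"claw":0.08,"dx":0,"dy":0,"dz":0,"ax":0,"ay":0,"az":0},{"claw":0.08,"dx":0,"dy":0,"dz":-0.5,"ax":0,"ay":0,"az":0},{"claw":0.08,"dx":0,"dy":0,"dz":-1,"ax":0,"ay":0,"az":0},{"claw":0.08,"dx":0,"dy":0,"dz":-1,"ax":0,"ay":0,"az":0},{"claw":0.08,"dx":0,"dy":0,"dz":-1,"ax":0,"ay":0,"az":1},{"claw":0.08,"dx":0,"dy":0,"dz":-1,"ax":0,"ay":0,"az":1},{"claw":0.08,"dx":0,"dy":0,"dz":-0.8,"ax":0,"ay":0,"az":1}]';python3 -m crank '[{"claw":0.08,"dx":0,"dy":0,"dz":0,"ax":0,"ay":0,"az":1},{"claw":0.08,"dx":0,"dy":0,"dz":0,"ax":0,"ay":0,"az":1},{"claw":0.08,"dx":0,"dy":0,"dz":0,"ax":0,"ay":0,"az":1},{"claw":0.08,"dx":0,"dy":0,"dz":0,"ax":0,"ay":0,"az":1},{"claw":0.08,"dx":0,"dy":0,"dz":0,"ax":0,"ay":0,"az":1}]';python3 -m crank '[{"claw":0.08,"dx":0,"dy":0,"dz":0,"ax":0,"ay":0,"az":1},{"claw":0.08,"dx":0,"dy":0,"dz":0,"ax":0,"ay":0,"az":1},{"claw":0.08,"dx":0,"dy":0,"dz":0,"ax":0,"ay":0,"az":1},{"claw":0.08,"dx":0,"dy":0,"dz":0,"ax":0,"ay":0,"az":1},{"claw":0.08,"dx":0,"dy":0,"dz":0,"ax":0,"ay":0,"az":1},{"claw":0.08,"dx":0,"dy":0,"dz":0,"ax":0,"ay":0,"az":0.5}]';python3 - <<'E'
from tools import *
plan([.545,.132,.19],-76)
E
```

```text
time: 35.32
ee_pos: [0.5699, -0.3051, 0.1938]
eef_rot: [0.783, 0.623, 0.001, 0.001]
ft_force: [0.2, 0.0, -0.0]
width: 0.0396
grip_force: 0.0
time: 35.73
ee_pos: [0.5698, -0.3046, 0.1913]
eef_rot: [0.917, 0.399, 0.001, 0.0]
ft_force: [0.1, 0.1, -0.2]
width: 0.0399
grip_force: 0.0
time: 36.23
ee_pos: [0.5698, -0.3045, 0.1911]
eef_rot: [0.993, 0.122, 0.001, 0.0]
ft_force: [-0.3, -0.4, -0.0]
width: 0.0403
grip_force: 0.0
t 36.23 p [ 0.5698 -0.3045  0.1911] x [0.97  0.242 0.001] y [ 0.242 -0.97   0.   ] z [ 0.001  0.    -1.   ] F [-0.3 -0.4 -0. ] w 0.0403 g 0.0 q [-0.28  0.58  1.02  1.5  -0.5   1.34 -0.55]
cur yaw -76.0 turn az rows 0.0 d now [  2.72 -14.32   0.04]
d after turn [  2.72 -14.32   0.04]
```

```bash
python3 -m crank '[{"claw":0.08,"dx":0.18,"dy":-0.95,"dz":0,"ax":0,"ay":0,"az":0},{"claw":0.08,"dx":0.18,"dy":-0.95,"dz":0,"ax":0,"ay":0,"az":0},{"claw":0.08,"dx":0.18,"dy":-0.95,"dz":0,"ax":0,"ay":0,"az":0},{"claw":0.08,"dx":0.18,"dy":-0.95,"dz":0,"ax":0,"ay":0,"az":0},{"claw":0.08,"dx":0.18,"dy":-0.95,"dz":0,"ax":0,"ay":0,"az":0},{"claw":0.08,"dx":0.18,"dy":-0.95,"dz":0,"ax":0,"ay":0,"az":0},{"claw":0.08,"dx":0.18,"dy":-0.95,"dz":0,"ax":0,"ay":0,"az":0},{"claw":0.08,"dx":0.18,"dy":-0.95,"dz":0,"ax":0,"ay":0,"az":0}]';python3 -m crank '[{"claw":0.08,"dx":0.18,"dy":-0.95,"dz":0,"ax":0,"ay":0,"az":0},{"claw":0.08,"dx":0.18,"dy":-0.95,"dz":0,"ax":0,"ay":0,"az":0},{"claw":0.08,"dx":0.18,"dy":-0.95,"dz":0,"ax":0,"ay":0,"az":0},{"claw":0.08,"dx":0.18,"dy":-0.95,"dz":0,"ax":0,"ay":0,"az":0},{"claw":0.08,"dx":0.18,"dy":-0.95,"dz":0,"ax":0,"ay":0,"az":0},{"claw":0.08,"dx":0.18,"dy":-0.95,"dz":0,"ax":0,"ay":0,"az":0},{"claw":0.08,"dx":0.18,"dy":-0.95,"dz":0,"ax":0,"ay":0,"az":0}]';python3 - <<'E'
from tools import *
plan([.545,.132,.021],-76)
b=snap('side')
for n,h in[('red',(0,4))]:
    m=mask(b,*h,s=150,v=100,box=(285,145,350,222))
    if m.any(): q=blob(m);print(n,q[1],onz(b,*q[0],.02))
E
```

```text
time: 36.9
ee_pos: [0.5548, -0.0716, 0.1908]
eef_rot: [0.992, 0.125, 0.001, -0.001]
ft_force: [0.7, 0.0, -0.4]
width: 0.04
grip_force: 0.0
time: 37.48
ee_pos: [0.542, 0.1311, 0.191]
eef_rot: [0.992, 0.125, 0.001, -0.001]
ft_force: [1.0, 0.0, -0.8]
width: 0.0401
grip_force: 0.0
t 37.48 p [0.542  0.1311 0.191 ] x [0.969 0.247 0.001] y [ 0.247 -0.969 -0.002] z [ 0.001  0.002 -1.   ] F [ 1.   0.  -0.8] w 0.0401 g 0.0 q [-1.23  0.36  1.12  1.75 -0.34  1.25 -1.34]
cur yaw -75.7 turn az rows 0.05 d now [0.1  0.01 5.67]
d after turn [0.1  0.01 5.67]
red 124 [0.53227475 0.13002048 0.02      ]
```

```bash
python3 -m crank '[{"claw":0.08,"dx":0.1,"dy":0,"dz":1,"ax":0,"ay":0,"az":0.05},{"claw":0.08,"dx":0,"dy":0,"dz":1,"ax":0,"ay":0,"az":0},{"claw":0.08,"dx":0,"dy":0,"dz":1,"ax":0,"ay":0,"az":0},{"claw":0.08,"dx":0,"dy":0,"dz":1,"ax":0,"ay":0,"az":0},{"claw":0.08,"dx":0,"dy":0,"dz":1,"ax":0,"ay":0,"az":0},{"claw":0.08,"dx":0,"dy":0,"dz":0.6,"ax":0,"ay":0,"az":0},{"claw":0.08,"dx":0,"dy":0,"dz":0,"ax":0,"ay":0,"az":0}]';python3 -m crank '[{"claw":1,"dx":0,"dy":0,"dz":0,"ax":0,"ay":0,"az":0},{"claw":1,"dx":0,"dy":0,"dz":0,"ax":0,"ay":0,"az":0},{"claw":1,"dx":0,"dy":0,"dz":0,"ax":0,"ay":0,"az":0},{"claw":1,"dx":0,"dy":0,"dz":0,"ax":0,"ay":0,"az":0},{"claw":1,"dx":0,"dy":0,"dz":0,"ax":0,"ay":0,"az":0},{"claw":1,"dx":0,"dy":0,"dz":0,"ax":0,"ay":0,"az":0},{"claw":1,"dx":0,"dy":0,"dz":0,"ax":0,"ay":0,"az":0}]';python3 -m crank '[{"claw":1,"dx":0,"dy":0,"dz":-0.5,"ax":0,"ay":0,"az":0},{"claw":1,"dx":0,"dy":0,"dz":-1,"ax":0,"ay":0,"az":0},{"claw":1,"dx":0,"dy":0,"dz":-1,"ax":0,"ay":0,"az":0},{"claw":1,"dx":0,"dy":0,"dz":-1,"ax":0,"ay":0,"az":0},{"claw":1,"dx":0,"dy":0,"dz":-1,"ax":0,"ay":0,"az":0},{"claw":1,"dx":0,"dy":0,"dz":-1,"ax":0,"ay":0,"az":0}]'
python3 - <<'E'
from tools import *
plan([.618,-.2995,.19],5.6)
b=snap('side')
m=mask(b,35,60,s=100,box=(200,300,460,400));
for x in(250,310,370,380):
    y=np.where(m[:,x])[0];print(x,y.min() if len(y) else None,end=' ')
E
```

```text
time: 38.12
ee_pos: [0.5439, 0.1301, 0.0197]
eef_rot: [0.992, 0.122, -0.001, 0.0]
ft_force: [-0.4, -0.0, 0.0]
width: 0.0399
grip_force: 0.0
time: 38.7
ee_pos: [0.5456, 0.1311, 0.0225]
eef_rot: [0.992, 0.123, 0.001, -0.001]
ft_force: [-1.9, 1.5, 8.0]
width: 0.0153
grip_force: 30.0
time: 39.2
ee_pos: [0.5448, 0.1298, 0.1889]
eef_rot: [0.993, 0.122, 0.0, -0.0]
ft_force: [0.9, -0.1, 0.2]
width: 0.016
grip_force: 30.0
t 39.2 p [0.5448 0.1298 0.1889] x [0.97  0.242 0.   ] y [ 0.242 -0.97  -0.   ] z [ 0.  0. -1.] F [ 0.9 -0.1  0.2] w 0.016 g 29.981401562690735 q [-1.22  0.37  1.12  1.74 -0.35  1.25 -1.34]
cur yaw -76.0 turn az rows -13.6 d now [-1.1  14.48 -0.04]
d after turn [-14.48   1.03  -0.04]
250 360 310 352 370 344 380 343
```

```bash
python3 -m crank '[{"claw":1,"dx":-0.23,"dy":0.92,"dz":0,"ax":0,"ay":0,"az":0},{"claw":1,"dx":-0.23,"dy":0.92,"dz":0,"ax":0,"ay":0,"az":0},{"claw":1,"dx":-0.23,"dy":0.92,"dz":0,"ax":0,"ay":0,"az":0},{"claw":1,"dx":-0.23,"dy":0.92,"dz":0,"ax":0,"ay":0,"az":0},{"claw":1,"dx":-0.23,"dy":0.92,"dz":0,"ax":0,"ay":0,"az":0},{"claw":1,"dx":-0.23,"dy":0.92,"dz":0,"ax":0,"ay":0,"az":0},{"claw":1,"dx":-0.23,"dy":0.92,"dz":0,"ax":0,"ay":0,"az":0},{"claw":1,"dx":-0.23,"dy":0.92,"dz":0,"ax":0,"ay":0,"az":0}]';python3 -m crank '[{"claw":1,"dx":-0.23,"dy":0.92,"dz":0,"ax":0,"ay":0,"az":0},{"claw":1,"dx":0.14,"dy":0.88,"dz":0,"ax":0,"ay":0,"az":0},{"claw":1,"dx":0.14,"dy":0.88,"dz":0,"ax":0,"ay":0,"az":0},{"claw":1,"dx":0.14,"dy":0.88,"dz":0,"ax":0,"ay":0,"az":0},{"claw":1,"dx":0.14,"dy":0.88,"dz":0,"ax":0,"ay":0,"az":0},{"claw":1,"dx":0.14,"dy":0.88,"dz":0,"ax":0,"ay":0,"az":0},{"claw":1,"dx":0.14,"dy":0.88,"dz":0,"ax":0,"ay":0,"az":0},{"claw":1,"dx":0.14,"dy":0.88,"dz":0,"ax":0,"ay":0,"az":0}]';python3 -m crank '[{"claw":1,"dx":0,"dy":0,"dz":0,"ax":0,"ay":0,"az":-1},{"claw":1,"dx":0,"dy":0,"dz":0,"ax":0,"ay":0,"az":-1},{"claw":1,"dx":0,"dy":0,"dz":0,"ax":0,"ay":0,"az":-1},{"claw":1,"dx":0,"dy":0,"dz":0,"ax":0,"ay":0,"az":-1},{"claw":1,"dx":0,"dy":0,"dz":0,"ax":0,"ay":0,"az":-1},{"claw":1,"dx":0,"dy":0,"dz":0,"ax":0,"ay":0,"az":-1},{"claw":1,"dx":0,"dy":0,"dz":0,"ax":0,"ay":0,"az":-1}]';python3 -m crank '[{"claw":1,"dx":0,"dy":0,"dz":0,"ax":0,"ay":0,"az":-1},{"claw":1,"dx":0,"dy":0,"dz":0,"ax":0,"ay":0,"az":-1},{"claw":1,"dx":0,"dy":0,"dz":0,"ax":0,"ay":0,"az":-1},{"claw":1,"dx":0,"dy":0,"dz":0,"ax":0,"ay":0,"az":-1},{"claw":1,"dx":0,"dy":0,"dz":0,"ax":0,"ay":0,"az":-1},{"claw":1,"dx":0,"dy":0,"dz":0,"ax":0,"ay":0,"az":-1},{"claw":1,"dx":0,"dy":0,"dz":0,"ax":0,"ay":0,"az":-0.6}]'
python3 - <<'E'
from tools import *
plan([.6186,-.2997,.032],5.6)
b=snap('side')
m=mask(b,35,60,s=100,box=(200,300,460,400));
for x in(250,310,370,380):
    y=np.where(m[:,x])[0];print(x,y.min() if len(y) else None,end=' ')
E
```

```text
time: 39.92
ee_pos: [0.5447, -0.0987, 0.1872]
eef_rot: [0.993, 0.122, 0.0, -0.0]
ft_force: [0.3, 0.7, -1.2]
width: 0.0156
grip_force: 30.0
time: 40.58
ee_pos: [0.6187, -0.299, 0.1871]
eef_rot: [0.992, 0.122, -0.0, 0.0]
ft_force: [1.6, 0.2, 0.1]
width: 0.016
grip_force: 30.0
time: 41.17
ee_pos: [0.6183, -0.2979, 0.1874]
eef_rot: [0.882, 0.472, -0.0, 0.0]
ft_force: [-0.2, 0.2, -0.4]
width: 0.0154
grip_force: 30.0
time: 41.75
ee_pos: [0.6182, -0.2981, 0.1874]
eef_rot: [0.669, 0.743, -0.0, 0.0]
ft_force: [-0.2, -0.0, -0.2]
width: 0.0155
grip_force: 30.0
t 41.75 p [ 0.6182 -0.2981  0.1874] x [-0.104  0.995 -0.001] y [ 0.995  0.104 -0.   ] z [ 0.    -0.001 -1.   ] F [-0.2 -0.  -0.2] w 0.0155 g 29.98143196105957 q [-0.08  0.56  0.68  1.37 -0.36  1.33  0.72]
cur yaw 6.0 turn az rows 0.06 d now [-0.05  0.01  5.18]
d after turn [-0.05  0.01  5.18]
250 360 310 352 370 None 380 None
```

```bash
python3 -m crank '[{"claw":1,"dx":0,"dy":0,"dz":1,"ax":0,"ay":0,"az":0},{"claw":1,"dx":0,"dy":0,"dz":1,"ax":0,"ay":0,"az":0},{"claw":1,"dx":0,"dy":0,"dz":1,"ax":0,"ay":0,"az":0},{"claw":1,"dx":0,"dy":0,"dz":1,"ax":0,"ay":0,"az":0},{"claw":1,"dx":0,"dy":0,"dz":0.9,"ax":0,"ay":0,"az":0},{"claw":1,"dx":0,"dy":0,"dz":0.3,"ax":0,"ay":0,"az":0},{"claw":1,"dx":0,"dy":0,"dz":0,"ax":0,"ay":0,"az":0}]';python3 -m crank '[{"claw":0.08,"dx":0,"dy":0,"dz":0,"ax":0,"ay":0,"az":0},{"claw":0.08,"dx":0,"dy":0,"dz":0,"ax":0,"ay":0,"az":0},{"claw":0.08,"dx":0,"dy":0,"dz":-0.5,"ax":0,"ay":0,"az":0},{"claw":0.4,"dx":0,"dy":0,"dz":-1,"ax":0,"ay":0,"az":0},{"claw":0.4,"dx":0,"dy":0,"dz":-1,"ax":0,"ay":0,"az":0},{"claw":0.4,"dx":0,"dy":0,"dz":-1,"ax":0,"ay":0,"az":0},{"claw":0.4,"dx":0,"dy":0,"dz":-1,"ax":0,"ay":0,"az":0},{"claw":0.4,"dx":0,"dy":0,"dz":-1,"ax":0,"ay":0,"az":0}]';python3 -m crank '[{"claw":0.4,"dx":0,"dy":0,"dz":-1,"ax":0,"ay":0,"az":0},{"claw":0.4,"dx":0,"dy":0,"dz":-1,"ax":0,"ay":0,"az":0},{"claw":0.4,"dx":0,"dy":0,"dz":-1,"ax":0,"ay":0,"az":0},{"claw":0.4,"dx":0,"dy":0,"dz":-1,"ax":0,"ay":0,"az":0},{"claw":0.4,"dx":0,"dy":0,"dz":-1,"ax":0,"ay":0,"az":0},{"claw":0.4,"dx":0,"dy":0,"dz":-1,"ax":0,"ay":0,"az":-0.15}]'
python3 - <<'E'
from tools import *
plan([.632,.198,.37],7)
E
```

```text
time: 42.38
ee_pos: [0.6173, -0.2975, 0.0295]
eef_rot: [0.672, 0.741, -0.001, -0.001]
ft_force: [-0.5, -0.6, -1.5]
width: 0.0159
grip_force: 30.0
time: 43.05
ee_pos: [0.6184, -0.298, 0.1992]
eef_rot: [0.672, 0.741, 0.0, 0.001]
ft_force: [-0.4, -0.3, -0.3]
width: 0.0261
grip_force: 0.0
time: 43.55
ee_pos: [0.6177, -0.2977, 0.3793]
eef_rot: [0.666, 0.746, 0.0, 0.001]
ft_force: [-0.4, -0.7, -0.6]
width: 0.026
grip_force: 0.0
t 43.55 p [ 0.6177 -0.2977  0.3793] x [-0.113  0.994 -0.001] y [0.994 0.113 0.002] z [ 0.002 -0.001 -1.   ] F [-0.4 -0.7 -0.6] w 0.026 g 0.0 q [-0.03  0.52  0.72  1.03 -0.34  1.7   0.69]
cur yaw 6.5 turn az rows -0.08 d now [16.36  2.34  0.3 ]
d after turn [16.34  2.48  0.3 ]
```

Check the result while still near, before the closing-up sequence.

```bash
python3 -m crank '[{"claw":0.4,"dx":0.95,"dy":0.14,"dz":0,"ax":0,"ay":0,"az":0},{"claw":0.4,"dx":0.95,"dy":0.14,"dz":0,"ax":0,"ay":0,"az":0},{"claw":0.4,"dx":0.95,"dy":0.14,"dz":0,"ax":0,"ay":0,"az":0},{"claw":0.4,"dx":0.95,"dy":0.14,"dz":0,"ax":0,"ay":0,"az":0},{"claw":0.4,"dx":0.95,"dy":0.14,"dz":0,"ax":0,"ay":0,"az":0},{"claw":0.4,"dx":0.95,"dy":0.14,"dz":0,"ax":0,"ay":0,"az":0},{"claw":0.4,"dx":0.95,"dy":0.14,"dz":0,"ax":0,"ay":0,"az":0},{"claw":0.4,"dx":0.95,"dy":0.14,"dz":0,"ax":0,"ay":0,"az":0}]';python3 -m crank '[{"claw":0.4,"dx":0.95,"dy":0.14,"dz":0,"ax":0,"ay":0,"az":0},{"claw":0.4,"dx":0.95,"dy":0.14,"dz":0,"ax":0,"ay":0,"az":0},{"claw":0.4,"dx":0.95,"dy":0.14,"dz":0,"ax":0,"ay":0,"az":0},{"claw":0.4,"dx":0.95,"dy":0.14,"dz":0,"ax":0,"ay":0,"az":0},{"claw":0.4,"dx":0.95,"dy":0.14,"dz":0,"ax":0,"ay":0,"az":0},{"claw":0.4,"dx":0.95,"dy":0.14,"dz":0,"ax":0,"ay":0,"az":0},{"claw":0.4,"dx":0.95,"dy":0.14,"dz":0,"ax":0,"ay":0,"az":0},{"claw":0.4,"dx":0.95,"dy":0.14,"dz":0,"ax":0,"ay":0,"az":0}]'
python3 - <<'E'
from tools import *
plan([.632,.198,.294],7)
a=snap('top','t6.png');b=snap('side')
cv2.imwrite('pics/s6.png',cv2.resize(b['color'][300:480,200:460,::-1],None,fx=3,fy=3))
P=[]
m=mask(a,35,60,s=100,box=(395,170,480,330));print(cv2.boxPoints(blob(m)[2]))
for n,h in[('green',(45,80)),('blue',(105,125)),('orange',(9,17)),('red',(0,4))]:
  for c,bx in((a,(440,170,560,330)),(b,(230,340,420,470))):
    m=mask(c,*h,s=170,v=60,box=bx)
    if m.any(): q=blob(m);bp=cv2.boxPoints(q[2]);e=sorted([(np.linalg.norm(bp[i]-bp[(i+1)%4]),i) for i in range(4)])[-1][1];u=onz(c,*bp[e],.026)-onz(c,*bp[(e+1)%4],.026);print(n,q[1],onz(c,*q[0],.026).round(4),np.degrees(np.arctan2(u[1],u[0])).round(1)%180)
E
```

```text
time: 44.22
ee_pos: [0.6252, -0.0665, 0.3776]
eef_rot: [0.666, 0.746, 0.001, 0.001]
ft_force: [0.6, 0.4, -0.1]
width: 0.0261
grip_force: 0.0
time: 44.88
ee_pos: [0.6328, 0.1637, 0.3778]
eef_rot: [0.666, 0.746, 0.001, 0.001]
ft_force: [0.4, 0.1, -0.1]
width: 0.026
grip_force: 0.0
t 44.88 p [0.6328 0.1637 0.3778] x [-0.113  0.994  0.   ] y [0.994 0.113 0.002] z [ 0.002  0.001 -1.   ] F [ 0.4  0.1 -0.1] w 0.026 g 0.0 q [-0.72  0.41  0.6   1.14 -0.23  1.66 -0.06]
cur yaw 6.5 turn az rows -0.09 d now [1.14 0.1  2.79]
d after turn [1.14 0.11 2.79]
[[420.94452 191.31276]
 [432.21436 187.97353]
 [468.25977 309.62677]
 [456.98993 312.966  ]]
green 261 [ 0.4704 -0.3265  0.026 ] 95.3
blue 274 [ 0.5197 -0.3257  0.026 ] 96.1
blue 285 [ 0.5207 -0.3245  0.026 ] 96.6
orange 295 [ 0.5694 -0.3201  0.026 ] 94.7
orange 334 [ 0.5704 -0.3194  0.026 ] 95.3
red 250 [ 0.6178 -0.3112  0.026 ] 94.9
red 338 [ 0.6182 -0.3099  0.026 ] 95.6
```

View pics/t6.png

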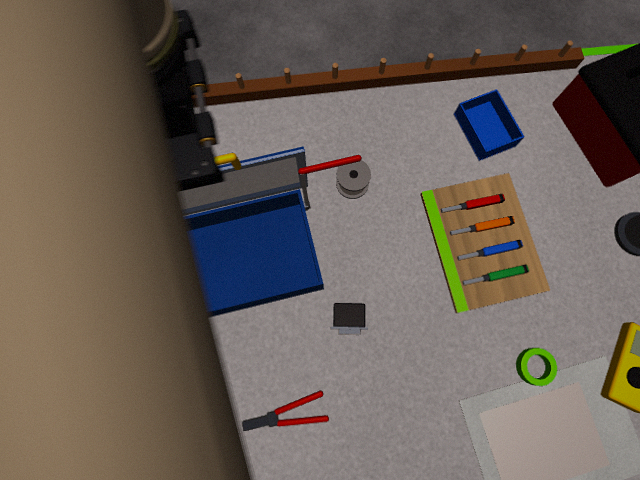

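View pics/s6.png

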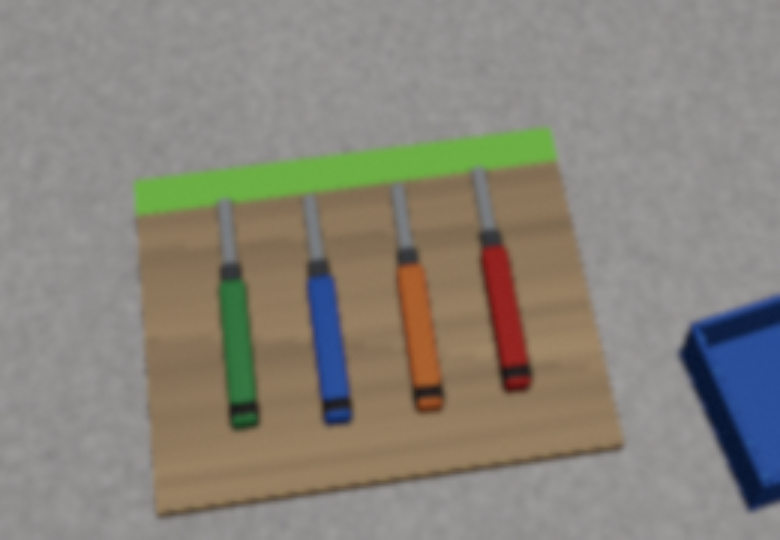

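All four tools lie square on the board, about (440–530, 195–285) in the top view, tips towards the tape with clear margins; the bin is empty. I'll now swing the lid back off the stay.

```bash
python3 -m crank '[{"claw":0.4,"dx":0.57,"dy":0.05,"dz":0,"ax":0,"ay":0,"az":0},{"claw":0.4,"dx":0.57,"dy":0.05,"dz":0,"ax":0,"ay":0,"az":0},{"claw":0.4,"dx":0,"dy":0,"dz":1,"ax":0,"ay":0,"az":0},{"claw":0.4,"dx":0,"dy":0,"dz":1,"ax":0,"ay":0,"az":0},{"claw":0.4,"dx":0,"dy":0,"dz":0.75,"ax":0,"ay":0,"az":0}]';python3 -m crank '[{"claw":1,"dx":0,"dy":0,"dz":0,"ax":0,"ay":0,"az":0},{"claw":1,"dx":0,"dy":0,"dz":0,"ax":0,"ay":0,"az":0},{"claw":1,"dx":0,"dy":0,"dz":0,"ax":0,"ay":0,"az":0},{"claw":1,"dx":0,"dy":0,"dz":0,"ax":0,"ay":0,"az":0}]' 20;python3 -m crank '[{"claw":1,"dx":0,"dy":0.4,"dz":0,"ax":0,"ay":0,"az":0},{"claw":1,"dx":0,"dy":0.4,"dz":0.01,"ax":0,"ay":0,"az":0},{"claw":1,"dx":0,"dy":0.4,"dz":0.03,"ax":0,"ay":0,"az":0},{"claw":1,"dx":0,"dy":0.4,"dz":0.05,"ax":0,"ay":0,"az":0},{"claw":1,"dx":0,"dy":0.4,"dz":0.06,"ax":0,"ay":0,"az":0},{"claw":1,"dx":0,"dy":0.06,"dz":0.01,"ax":0,"ay":0,"az":0},{"claw":1,"dx":0,"dy":0,"dz":0,"ax":0,"ay":0,"az":0}]';python3 -c "
from h import *
s,R=st();d=np.array([.65,.197,.075])-s['ee_pos'];d[2]-=.008;print(np.hypot(d[0]*.993+d[1]*.12,d[2]), np.arctan2(-d[2],d@[.993,.12,0])-.018)"
```

```text
time: 45.4
ee_pos: [0.6318, 0.1984, 0.2916]
eef_rot: [0.665, 0.746, -0.0, -0.0]
ft_force: [0.1, 0.4, -0.5]
width: 0.0263
grip_force: 0.0
time: 45.73
ee_pos: [0.6331, 0.1976, 0.2953]
eef_rot: [0.666, 0.746, 0.002, 0.001]
ft_force: [-0.4, -0.2, 2.9]
width: 0.0111
grip_force: 20.0
time: 46.32
ee_pos: [0.6939, 0.2051, 0.2899]
eef_rot: [0.665, 0.747, 0.001, -0.0]
ft_force: [-2.9, 1.6, 2.3]
width: 0.0115
grip_force: 20.0
t 46.32 p [0.6939 0.2051 0.2899] x [-0.115  0.993  0.001] y [0.993 0.115 0.001] z [ 0.     0.001 -1.   ] F [-2.9  1.6  2.3] w 0.0115 g 20.009367763996124 q [-0.67  0.59  0.56  1.08 -0.3   1.55 -0.07]
0.22734931632470481 1.7500011403053588
```

```bash
python3 -m crank '[{"claw":0.4,"dx":0,"dy":0,"dz":0,"ax":0,"ay":0,"az":0},{"claw":0.4,"dx":0,"dy":0,"dz":-0.2,"ax":0,"ay":0,"az":0},{"claw":0.4,"dx":0,"dy":0,"dz":-1,"ax":0,"ay":0,"az":0},{"claw":0.4,"dx":0,"dy":0,"dz":-1,"ax":0,"ay":0,"az":0},{"claw":0.4,"dx":-0.95,"dy":-0.24,"dz":0,"ax":0,"ay":0,"az":-0.1},{"claw":0.4,"dx":-0.95,"dy":-0.24,"dz":0,"ax":0,"ay":0,"az":0},{"claw":0.4,"dx":-0.95,"dy":-0.24,"dz":0,"ax":0,"ay":0,"az":0},{"claw":0.4,"dx":-0.95,"dy":-0.24,"dz":0,"ax":0,"ay":0,"az":0}]';python3 -m crank '[{"claw":0.4,"dx":-0.95,"dy":-0.24,"dz":0,"ax":0,"ay":0,"az":0},{"claw":0.4,"dx":-0.95,"dy":-0.24,"dz":0,"ax":0,"ay":0,"az":0},{"claw":0.4,"dx":-0.95,"dy":-0.24,"dz":0,"ax":0,"ay":0,"az":0},{"claw":0.4,"dx":-0.95,"dy":-0.24,"dz":0,"ax":0,"ay":0,"az":0},{"claw":0.4,"dx":0,"dy":0,"dz":0,"ax":0,"ay":0,"az":0}]';python3 - <<'E'
from tools import *
plan([.664,-.0276,.190],7)
a=snap('top')
b=snap('side')
m1=cv2.bitwise_or(mask(a,0,8,box=(285,140,375,185)),mask(a,172,180,box=(285,140,375,185)));m2=cv2.bitwise_or(mask(b,0,8,box=(365,165,400,230)),mask(b,172,180,box=(365,165,400,230)))
for m,c in((m1,a),(m2,b)):
    if m.any():
        q=blob(m);print(q[1],q[2],onz(c,*q[0],.197))
ys,xs=np.where(m1);print(xs.max() if len(xs) else None)
E
```

```text
time: 46.98
ee_pos: [0.6789, 0.086, 0.3555]
eef_rot: [0.662, 0.75, 0.001, 0.001]
ft_force: [1.1, -0.0, 0.6]
width: 0.0259
grip_force: 0.0
time: 47.4
ee_pos: [0.6635, -0.0374, 0.3562]
eef_rot: [0.665, 0.747, -0.001, 0.002]
ft_force: [0.2, -1.1, 1.0]
width: 0.0265
grip_force: 0.0
t 47.4 p [ 0.6635 -0.0374  0.3562] x [-0.115  0.993 -0.003] y [0.993 0.115 0.002] z [ 0.002 -0.003 -1.   ] F [ 0.2 -1.1  1. ] w 0.0265 g 0.0 q [-0.43  0.44  0.64  1.15 -0.26  1.62  0.27]
cur yaw 6.6 turn az rows -0.06 d now [0.34 0.05 5.54]
d after turn [0.34 0.05 5.54]
256 ((382.58544921875, 196.9733123779297), (44.562286376953125, 6.263774871826172), 72.6459732055664) [ 0.65939095 -0.00813503  0.197     ]
None
```

```bash
python3 -m crank '[{"claw":0.4,"dx":0.2,"dy":-0.03,"dz":1,"ax":0,"ay":0,"az":0},{"claw":0.4,"dx":0,"dy":0,"dz":1,"ax":0,"ay":0,"az":0},{"claw":0.4,"dx":0,"dy":0,"dz":1,"ax":0,"ay":0,"az":0},{"claw":0.4,"dx":0,"dy":0,"dz":1,"ax":0,"ay":0,"az":0},{"claw":0.4,"dx":0,"dy":0,"dz":1,"ax":0,"ay":0,"az":0},{"claw":0.4,"dx":0,"dy":0,"dz":0.5,"ax":0,"ay":0,"az":0}]';python3 -m crank '[{"claw":1,"dx":0,"dy":0,"dz":0,"ax":0,"ay":0,"az":0},{"claw":1,"dx":0,"dy":0,"dz":0,"ax":0,"ay":0,"az":0},{"claw":1,"dx":0,"dy":0,"dz":0,"ax":0,"ay":0,"az":0},{"claw":1,"dx":0,"dy":0,"dz":0,"ax":0,"ay":0,"az":0}]' 20
```

```text
time: 48.0
ee_pos: [0.6619, -0.0212, 0.1857]
eef_rot: [0.661, 0.751, -0.001, -0.001]
ft_force: [0.2, 0.5, 0.3]
width: 0.026
grip_force: 0.0
time: 48.33
ee_pos: [0.6631, -0.0228, 0.191]
eef_rot: [0.661, 0.75, 0.0, -0.0]
ft_force: [-4.1, 1.7, 2.2]
width: 0.0102
grip_force: 20.0
```

```bash
python3 -m crank '[{"claw":1,"dx":0,"dy":-0.77,"dz":0,"ax":0,"ay":0,"az":0},{"claw":1,"dx":0,"dy":-0.76,"dz":0.13,"ax":0,"ay":0,"az":0},{"claw":1,"dx":0,"dy":-0.72,"dz":0.25,"ax":0,"ay":0,"az":0},{"claw":1,"dx":0,"dy":-0.67,"dz":0.37,"ax":0,"ay":0,"az":0},{"claw":1,"dx":0,"dy":-0.6,"dz":0.47,"ax":0,"ay":0,"az":0}]';python3 -m crank '[{"claw":1,"dx":0,"dy":-0.52,"dz":0.56,"ax":0,"ay":0,"az":0},{"claw":1,"dx":0,"dy":-0.42,"dz":0.64,"ax":0,"ay":0,"az":0},{"claw":1,"dx":0,"dy":-0.31,"dz":0.7,"ax":0,"ay":0,"az":0},{"claw":1,"dx":0,"dy":-0.19,"dz":0.74,"ax":0,"ay":0,"az":0},{"claw":1,"dx":0,"dy":-0.06,"dz":0.7,"ax":0,"ay":0,"az":0},{"claw":1,"dx":0,"dy":0,"dz":0,"ax":0,"ay":0,"az":0}]'
```

```text
time: 48.75
ee_pos: [0.5594, -0.0358, 0.1554]
eef_rot: [0.661, 0.75, 0.003, 0.001]
ft_force: [2.6, 1.4, 1.9]
width: 0.0106
grip_force: 20.0
time: 49.25
ee_pos: [0.5132, -0.0417, 0.051]
eef_rot: [0.662, 0.75, -0.0, -0.0]
ft_force: [-2.6, 2.4, -2.7]
width: 0.0101
grip_force: 20.0
```

```bash
python3 -m crank '[{"claw":1,"dx":0,"dy":0,"dz":0.08,"ax":0,"ay":0,"az":0},{"claw":1,"dx":0,"dy":0,"dz":0,"ax":0,"ay":0,"az":0}]';python3 -m crank '[{"claw":1,"dx":0,"dy":0,"dz":0.08,"ax":0,"ay":0,"az":0},{"claw":1,"dx":0,"dy":0,"dz":0,"ax":0,"ay":0,"az":0}]'
```

```text
time: 49.42
ee_pos: [0.5132, -0.0417, 0.0507]
eef_rot: [0.662, 0.75, -0.0, -0.001]
ft_force: [-5.8, 1.1, -1.6]
width: 0.0102
grip_force: 20.0
time: 49.58
ee_pos: [0.5132, -0.0418, 0.0487]
eef_rot: [0.662, 0.75, -0.0, -0.001]
ft_force: [-7.2, 1.2, 0.8]
width: 0.0102
grip_force: 20.0
```

```bash
python3 -m crank '[{"claw":1,"dx":0,"dy":0,"dz":0.1,"ax":0,"ay":0,"az":0},{"claw":1,"dx":0,"dy":0,"dz":0,"ax":0,"ay":0,"az":0}]';python3 -m crank '[{"claw":1,"dx":0,"dy":0,"dz":0.1,"ax":0,"ay":0,"az":0},{"claw":1,"dx":0,"dy":0,"dz":0,"ax":0,"ay":0,"az":0}]'
python3 - <<'E'
from tools import *
a=snap('top');b=snap('side')
for c,bx in((a,(325,245,390,290)),(b,(285,225,315,285))):
    m=cv2.bitwise_or(mask(c,0,8,box=bx),mask(c,172,180,box=bx))
    if m.any(): q=blob(m);print(q)
E
```

```text
time: 49.75
ee_pos: [0.5134, -0.042, 0.0468]
eef_rot: [0.662, 0.75, 0.0, -0.001]
ft_force: [-13.7, 1.3, 17.8]
width: 0.0101
grip_force: 20.0
time: 49.92
ee_pos: [0.5135, -0.0423, 0.0441]
eef_rot: [0.662, 0.75, 0.0, -0.001]
ft_force: [-15.9, -0.5, 19.9]
width: 0.01
grip_force: 19.5
(array([327.57575758, 273.66666667]), np.int32(33), ((327.5, 274.0), (6.0, 5.0), 90.0))
(array([301.92173913, 266.26086957]), np.int32(115), ((302.0, 266.5), (19.0, 6.0), 90.0))
```

```bash
python3 -m crank '[{"claw":0.4,"dx":0,"dy":0,"dz":0,"ax":0,"ay":0,"az":0},{"claw":0.4,"dx":0,"dy":0.05,"dz":0,"ax":0,"ay":0,"az":0},{"claw":0.4,"dx":0,"dy":0,"dz":-0.7,"ax":0,"ay":0,"az":0},{"claw":0.4,"dx":0,"dy":0,"dz":-1,"ax":0,"ay":0,"az":0},{"claw":0.4,"dx":0,"dy":0,"dz":-1,"ax":0,"ay":0,"az":0},{"claw":0.4,"dx":0,"dy":0,"dz":-1,"ax":0,"ay":0,"az":0},{"claw":0.4,"dx":0,"dy":0,"dz":-1,"ax":0,"ay":0,"az":0},{"claw":0.4,"dx":0,"dy":0,"dz":-1,"ax":0,"ay":0,"az":0}]';python3 -m crank '[{"claw":0.4,"dx":0,"dy":0,"dz":-1,"ax":0,"ay":0,"az":0},{"claw":0.4,"dx":0,"dy":0,"dz":-1,"ax":0,"ay":0,"az":0},{"claw":0.4,"dx":0,"dy":0,"dz":-1,"ax":0,"ay":0,"az":0},{"claw":0.4,"dx":0,"dy":0,"dz":-1,"ax":0,"ay":0,"az":0},{"claw":0.4,"dx":0,"dy":0,"dz":-1,"ax":0,"ay":0,"az":0}]';python3 -m crank '[{"claw":0.4,"dx":0.75,"dy":0.7,"dz":0,"ax":0,"ay":0,"az":0},{"claw":0.4,"dx":0.75,"dy":0.7,"dz":0,"ax":0,"ay":0,"az":0},{"claw":0.4,"dx":0.75,"dy":0.7,"dz":0,"ax":0,"ay":0,"az":0},{"claw":0.4,"dx":0.75,"dy":0.7,"dz":0,"ax":0,"ay":0,"az":0},{"claw":0.4,"dx":0.75,"dy":0.7,"dz":0,"ax":0,"ay":0,"az":0}]'; python3 -m crank '[{"claw":0.4,"dx":0.75,"dy":0.7,"dz":0,"ax":0,"ay":0,"az":0},{"claw":0.4,"dx":0.75,"dy":0.7,"dz":0,"ax":0,"ay":0,"az":0},{"claw":0.4,"dx":0.75,"dy":0.7,"dz":0,"ax":0,"ay":0,"az":0},{"claw":0.4,"dx":0.75,"dy":0.7,"dz":0,"ax":0,"ay":0,"az":0},{"claw":0.4,"dx":0.75,"dy":0.7,"dz":0,"ax":0,"ay":0,"az":0}]'
python3 - <<'E'
from tools import *
plan([.692,.207,.290],7)
a=snap('top');b=snap('side')
for c,bx in((a,(325,250,385,285)),(b,(285,230,315,285))):
    m=cv2.bitwise_or(mask(c,0,8,box=bx),mask(c,172,180,box=bx))
    if m.any(): q=blob(m);print(q)
E
```

```text
time: 50.68
ee_pos: [0.5159, -0.0421, 0.2159]
eef_rot: [0.662, 0.75, 0.001, 0.001]
ft_force: [0.6, -0.2, 0.3]
width: 0.0261
grip_force: 0.0
time: 51.1
ee_pos: [0.5153, -0.0422, 0.366]
eef_rot: [0.662, 0.75, 0.001, 0.001]
ft_force: [-0.0, -0.5, 0.3]
width: 0.026
grip_force: 0.0
time: 51.52
ee_pos: [0.6064, 0.0843, 0.3645]
eef_rot: [0.662, 0.75, 0.001, 0.001]
ft_force: [0.4, -0.1, 0.4]
width: 0.0264
grip_force: 0.0
time: 51.93
ee_pos: [0.6963, 0.2093, 0.3644]
eef_rot: [0.661, 0.75, 0.001, 0.001]
ft_force: [0.3, 0.0, 0.8]
width: 0.0259
grip_force: 0.0
t 51.93 p [0.6963 0.2093 0.3644] x [-0.125  0.992  0.   ] y [0.992 0.125 0.003] z [ 0.003  0.001 -1.   ] F [0.3 0.  0.8] w 0.0259 g 0.0 q [-0.64  0.6   0.56  0.89 -0.31  1.71 -0.08]
cur yaw 7.2 turn az rows 0.03 d now [-0.06 -0.16  2.48]
d after turn [-0.06 -0.16  2.48]
(array([350.34313725, 267.81699346]), np.int32(306), ((350.3235168457031, 267.79412841796875), (5.578319072723389, 53.600372314453125), 75.96376037597656))
(array([299.55121951, 254.        ]), np.int32(205), ((299.66217041015625, 254.9729766845703), (42.90813446044922, 5.918363571166992), 80.53767395019531))
```

```bash
python3 -m crank '[{"claw":0.4,"dx":0,"dy":-0.16,"dz":0.8,"ax":0,"ay":0,"az":0},{"claw":0.4,"dx":0,"dy":0,"dz":0.9,"ax":0,"ay":0,"az":0},{"claw":0.4,"dx":0,"dy":0,"dz":0.78,"ax":0,"ay":0,"az":0},{"claw":1,"dx":0,"dy":0,"dz":0,"ax":0,"ay":0,"az":0},{"claw":1,"dx":0,"dy":0,"dz":0,"ax":0,"ay":0,"az":0},{"claw":1,"dx":0,"dy":0,"dz":0,"ax":0,"ay":0,"az":0},{"claw":1,"dx":0,"dy":0,"dz":0,"ax":0,"ay":0,"az":0}]' 25;python3 -m crank '[{"claw":1,"dx":0,"dy":-0.78,"dz":-0.12,"ax":0,"ay":0,"az":0},{"claw":1,"dx":0,"dy":-0.95,"dz":-0.03,"ax":0,"ay":0,"az":0},{"claw":1,"dx":0,"dy":-0.94,"dz":0.09,"ax":0,"ay":0,"az":0},{"claw":1,"dx":0,"dy":-0.92,"dz":0.21,"ax":0,"ay":0,"az":0},{"claw":1,"dx":0,"dy":-0.89,"dz":0.33,"ax":0,"ay":0,"az":0}]'; python3 -c "
from h import *
s,R=st();d=np.array([.65,.197,.075])-s['ee_pos'];d[2]-=.008;print(np.hypot(d[0]*.993+d[1]*.12,d[2]), np.arctan2(-d[2],d@[.993,.12,0])-.018)"
```

```text
time: 52.62
ee_pos: [0.6915, 0.2071, 0.291]
eef_rot: [0.662, 0.75, 0.002, 0.001]
ft_force: [0.8, 0.3, 4.2]
width: 0.011
grip_force: 25.0
time: 53.03
ee_pos: [0.5577, 0.19, 0.2763]
eef_rot: [0.662, 0.75, 0.003, 0.001]
ft_force: [1.7, -0.8, 1.2]
width: 0.0109
grip_force: 25.0
t 53.03 p [0.5577 0.19   0.2763] x [-0.124  0.992  0.002] y [0.992 0.124 0.005] z [ 0.005  0.002 -1.   ] F [ 1.7 -0.8  1.2] w 0.0109 g 24.997960031032562 q [-0.87  0.24  0.56  1.53 -0.13  1.4  -0.17]
0.22881328585813124 1.1366443832956408
```

```bash
python3 -m crank '[{"claw":1,"dx":0,"dy":-0.84,"dz":0.44,"ax":0,"ay":0,"az":0},{"claw":1,"dx":0,"dy":-0.78,"dz":0.54,"ax":0,"ay":0,"az":0},{"claw":1,"dx":0,"dy":-0.71,"dz":0.63,"ax":0,"ay":0,"az":0},{"claw":1,"dx":0,"dy":-0.62,"dz":0.72,"ax":0,"ay":0,"az":0},{"claw":1,"dx":0,"dy":-0.53,"dz":0.79,"ax":0,"ay":0,"az":0},{"claw":1,"dx":0,"dy":-0.42,"dz":0.85,"ax":0,"ay":0,"az":0}]';python3 -m crank '[{"claw":1,"dx":0,"dy":-0.31,"dz":0.9,"ax":0,"ay":0,"az":0},{"claw":1,"dx":0,"dy":-0.2,"dz":0.8,"ax":0,"ay":0,"az":0},{"claw":1,"dx":0,"dy":-0.05,"dz":0.4,"ax":0,"ay":0,"az":0},{"claw":1,"dx":0,"dy":0,"dz":0,"ax":0,"ay":0,"az":0}]'; python3 -c "
from h import *
s,R=st();d=np.array([.65,.197,.075])-s['ee_pos'];d[2]-=.008;print(np.hypot(d[0]*.993+d[1]*.12,d[2]), np.arctan2(-d[2],d@[.993,.12,0])-.018)"
```

```text
time: 53.53
ee_pos: [0.4424, 0.176, 0.1562]
eef_rot: [0.662, 0.75, 0.003, 0.001]
ft_force: [13.1, 2.5, -5.6]
width: 0.011
grip_force: 25.0
time: 53.87
ee_pos: [0.4272, 0.1741, 0.0921]
eef_rot: [0.662, 0.75, 0.003, 0.001]
ft_force: [6.6, 1.3, -2.7]
width: 0.011
grip_force: 25.0
t 53.87 p [0.4272 0.1741 0.0921] x [-0.124  0.992  0.001] y [0.992 0.124 0.006] z [ 0.006  0.002 -1.   ] F [ 6.6  1.3 -2.7] w 0.011 g 24.999503195285797 q [-0.97  0.1   0.51  2.07 -0.06  0.97 -0.3 ]
0.225345040312725 0.09355907709957031
```

```bash
python3 -m crank '[{"claw":1,"dx":0,"dy":0,"dz":0.35,"ax":0,"ay":0,"az":0},{"claw":1,"dx":0,"dy":0,"dz":0.25,"ax":0,"ay":0,"az":0},{"claw":1,"dx":0,"dy":0,"dz":0.05,"ax":0,"ay":0,"az":0},{"claw":1,"dx":0,"dy":0,"dz":0,"ax":0,"ay":0,"az":0}]';python3 -m crank '[{"claw":0.4,"dx":0,"dy":0,"dz":0,"ax":0,"ay":0,"az":0},{"claw":0.4,"dx":0,"dy":0,"dz":0,"ax":0,"ay":0,"az":0},{"claw":0.4,"dx":0,"dy":0,"dz":-0.3,"ax":0,"ay":0,"az":0},{"claw":0.4,"dx":0,"dy":0,"dz":-1,"ax":0,"ay":0,"az":0},{"claw":0.4,"dx":0,"dy":0,"dz":-1,"ax":0,"ay":0,"az":0},{"claw":0.4,"dx":0,"dy":0,"dz":-1,"ax":0,"ay":0,"az":0},{"claw":0.4,"dx":0,"dy":0,"dz":-1,"ax":0,"ay":0,"az":0},{"claw":0.4,"dx":0,"dy":0,"dz":-1,"ax":0,"ay":0,"az":0}]';python3 -m crank '[{"claw":0.4,"dx":0.9,"dy":0,"dz":-0.5,"ax":0,"ay":0,"az":0},{"claw":0.4,"dx":0.9,"dy":0,"dz":-0.5,"ax":0,"ay":0,"az":0},{"claw":0.4,"dx":0.9,"dy":0,"dz":0,"ax":0,"ay":0,"az":0},{"claw":0.4,"dx":0.9,"dy":0,"dz":0,"ax":0,"ay":0,"az":0},{"claw":0.4,"dx":0.9,"dy":0,"dz":0,"ax":0,"ay":0,"az":0},{"claw":0.4,"dx":0.9,"dy":0,"dz":0,"ax":0,"ay":0,"az":0},{"claw":0.4,"dx":0,"dy":0,"dz":0,"ax":0,"ay":0,"az":0},{"claw":0.4,"dx":0,"dy":0,"dz":0,"ax":0,"ay":0,"az":0}]'
python3 - <<'E'
from tools import *
a=snap('top','t9.png');b=snap('side','s9.png');st()
for c,bx in((a,(325,250,385,285)),(b,(285,230,315,285))):
    m=cv2.bitwise_or(mask(c,0,8,box=bx),mask(c,172,180,box=bx))
    if m.any(): q=blob(m);print(q[0],q[1])
t0=cv2.imread('pics/t0.png').astype(int);t=cv2.imread('pics/t9.png').astype(int)
E
```

```text
time: 54.2
ee_pos: [0.4267, 0.1744, 0.0744]
eef_rot: [0.662, 0.75, 0.002, 0.0]
ft_force: [-3.4, -2.3, 22.8]
width: 0.011
grip_force: 25.0
time: 54.87
ee_pos: [0.4243, 0.1733, 0.2333]
eef_rot: [0.662, 0.75, 0.0, -0.0]
ft_force: [0.1, 0.2, 0.4]
width: 0.0261
grip_force: 0.0
time: 55.53
ee_pos: [0.4037, 0.3355, 0.2612]
eef_rot: [0.661, 0.751, -0.0, 0.0]
ft_force: [0.1, -0.4, 0.4]
width: 0.0263
grip_force: 0.0
t 55.63 p [0.4047 0.3335 0.2614] x [-0.124  0.992 -0.   ] y [0.992 0.124 0.   ] z [ 0. -0. -1.] F [-0.1 -0.1  0.5] w 0.0259 g 0.0 q [-1.13  0.09  0.37  1.7  -0.03  1.36 -0.62]
[352.8442029  267.16304348] 276
[299.56796117 254.03398058] 206
```

View pics/s9.png

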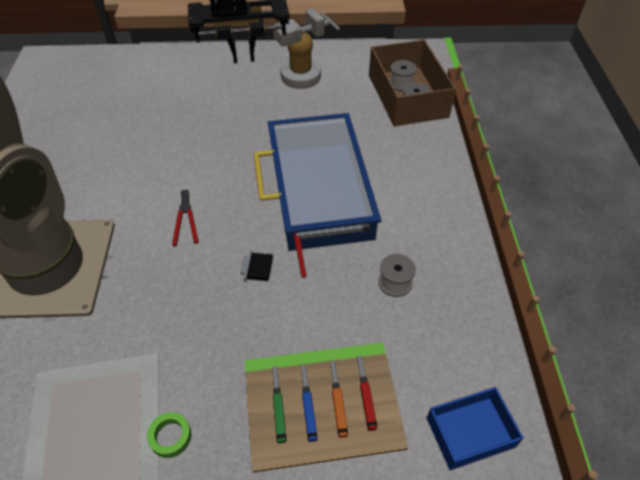

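View pics/t9.png

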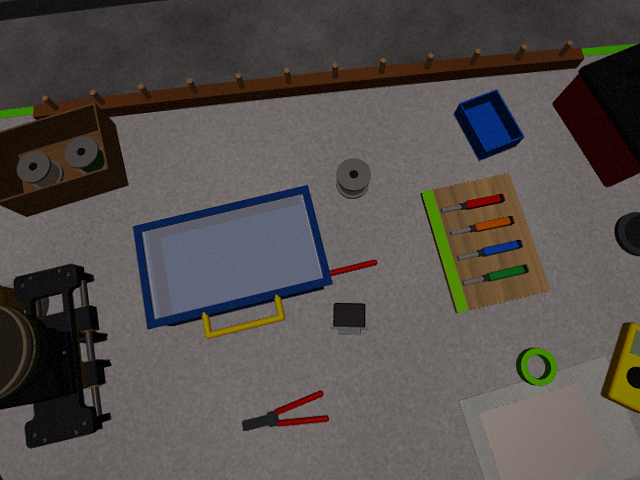

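The lid is shut with the same outline as at the start, and the stay is folded at (352,267). The four tools are square on the board, and the spool and connector have not moved. Handing in.

```bash
python3 -c "
from bench import r
print(r.close_job())"
```

```text
the job is handed in; nothing more can be done
None
```

The job is done and handed in: all four tools (green, blue, orange, red) lie square on the board with their tips to the green tape, the stay is folded down, the lid is shut, and the spool and connector were not moved; the hand-in gave no verdict.

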